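Stow the mallet under the lift-and-slide hatch

ROBOT

A 6-joint arm with a two-finger parallel gripper is mounted at the origin on the work surface. World frame = base frame: x ahead of the robot, y to its left, z up, the work surface at z = 0. Lengths are in m, angles in degrees, forces in N, time in s.
With the tool pointing down it reaches from about 0.15 to 0.775 m from the base axis. Payload 6.1 kg.
Tool frame: the origin (TCP) lies midway between the tips of the shut fingers; the grasp point (between the pads) lies 19 mm behind it (bot.hold_point_z is the distance from the TCP to the grasp point, in m); z points along the fingers, x is the direction in which the jaws open and shut, and the axes are right-handed (so a half turn about z gives the same grasp; the last joint's range is limited). The gripper opens to 85 mm and grips with 20 to 120 N. Pads are 22 mm wide; open, the fingers measure 114 mm over their backs; the gripper's body (76 mm by 85 mm) begins 54 mm behind the grasp point. The pads swing forward as they close: fully open they stand 13 mm farther back than shut.
Start: joints at [-67.093, 7.208, -2.269, 80.523, 0, 90], TCP at [0.204, -0.484, 0.231] pointing down, gripper open.
Joint ranges: [-155.77, 155.77], [-54.66, 111.73], [-72.52, 77.12], [-102.08, 115.82], [-83.92, 84.16], [-180, 180]. Speed limits (degrees/s): [136.94, 136.94, 172.46, 180, 180, 180].

INTERFACE

Orientations are given as a 3x3 rotation matrix whose columns are the frame's x, y, z axes.
In Python, from cell import bot gives the robot as it stands.
- The arm moves only by the tool servo_tool, never from a script. Its argument "commands" is a list of rows, each an object of numbers: "rx", "ry", "rz": the turn, a rotation vector about the tool's x, y, z in rad; "tx", "ty", "tz": the shift along the tool's x, y, z in mm; "gripper": the closure, from -1 (fully open) to 1 (shut). A call has 1 to 8 rows; each row shifts and turns the commanded pose from where the row before left it, along the tool's axes as they then stand; what a row does not reach is not made up. A row lasts 1/12 s, in which the tool goes at most 41.7 mm and 7.16 degrees, less where a joint would pass 70% of its speed; a pose out of reach is approached as far as the arm can. A call with a gripper value outside its range is refused whole. The fingers move at their own pace and stop on an object; the grip force is fixed at half the most. Time passes only in rows, so rows that do not move let the fingers close. It gives the time, the measured TCP pose, the force and the opening at its end, in the units of the state.
- bot.get_obs(): the state, without advancing time (a new reading comes with each control period).
- bot.read_camera(name): name is "scene" or "top"; returns (picture, depth): 480x640x3 uint8, red, green, blue; 480x640 float32, m along the optical axis (not along the pixel's ray), 0 where there is no reading.
- bot.calibration(name): a dict with "fx", "fy", "cx", "cy" (pixels), "R" (3x3) and "t" (3): a world point X has camera coordinates R X + t. Camera axes: x right, y down, z forward; pixel columns grow to the right and rows downward; lengths in m; the calibration is good to about 2 mm. A picture is of the moment at which its call begins. calibration takes no time and is no camera call.
- bot.hand_in(): hands the job in, once; it reports no verdict.
Trained networks look in the newest picture that a camera, given by its name, has taken for a name from the list of things; names that differ only in an ending like _2 or _b are one class to them, and where a whole thing is asked for, a point or a joint stands for the part that bears it (a point fixed in the world has none). Each returns a list of dicts, best first, with "confidence" (0 to 1); they miss things now and then, are a little off and sometimes report something else, mostly with a low value. They report only what shows in the picture. A call takes as long as a camera call. They do not tell look-alikes from the thing itself.
- bot.spot_in(camera, query): "box" ([left, top, width, height] in pixels, round what is visible of it).
The state is a dict: "time": time; "joint_positions": joint angles; "dq": joint speeds; "tau": joint torques, N m; "eef_pos": TCP position; "orientation": TCP orientation; "contact_force": force on the tool from outside, world axes, zero at the start; "torque": the same for the moment, N m; "width": finger opening in m.
Only numpy, scipy, OpenCV 4.12 (cv2) and the standard library are available. Lean on these libraries where they do the work, as an engineer would, in place of code of your own. Each camera call takes 0.05 s, during which the arm holds its last target.

TASK

Put the wooden mallet away in the stone locker: throw the side lever fully over to raise the hatch off its seat, slide the hatch along its channels until it is fully open, and lay the mallet down inside without dropping it. Then slide the hatch fully back over the compartment and return the lever all the way, so that the hatch sinks flush into its seat again. Leave the jar and the pots where they are and do not force the hatch out of its channels.

Things in the scene. Friction and masses are not known exactly. Their poses are not given: they have to be found in the camera images.
- locker: Low stone tool locker fixed on the ledge, 236 (x) by 335 mm (y). Origin on the ledge, z up; 'locker' numbers are mm in this frame; y runs along the channels. C-channels on both long sides hold the hatch's edges down: walls |x| 103..118, lips |x| 90..118 at z 86..92. In them two lift rails, raised 15 mm by the lever: lowered 1 mm under the hatch's seat, raised 14 mm above it.
- compartment (a point): Centre of the compartment's floor, locker x 0, y 87, z 8. Inside: x -85..85, y 25..150, straight walls, open on top when the hatch is away. The hatch's seat around it is at z 58, in a recess from y 10 to y 160; the closed-end stop has its inner face at y 160, top at z 84.
- deck (a point): Centre of the flat solid deck beside the compartment, over which the open hatch parks: locker x 0, y -67, top at z 68, from y -145 to y 10. The open-end stop has its inner face at y -145, top at z 84.
- hatch: Loose wooden hatch, 200 (x) by 146 (y) by 10 mm, 0.28 to 0.52 kg, captive in the channels. Origin: centre of its underside, axes as the locker's. Seated: locker y 83..87, z 58, top flush with the deck, so it cannot slide. Raised: z 72, slides along y with 1 to 6 N, from y 87 (closed, at the stop) to y -72 (fully open, at the stop). It sinks onto its seat only from y 83..87.
- hatch_handle (a point): Centre of the hatch's bridge handle: a round steel bar 14 mm thick, 114 mm long along the hatch's x, axis 45 mm above the hatch's underside and over its middle, on two posts at its ends. It can be pushed from either side.
- lever (a joint): Lever, rad: 0 = leaning 0.45 rad from upright to the locker's -x (hatch seated), 0.9 = leaning 0.45 rad to its +x (hatch fully raised); the lift is in proportion. Pivot axis along y through locker x 0, y -195, z 45, beyond the locker's open end. Stays where left; needs 0.1 to 0.35 N m (2 to 8 N on the lever). Hard stops at both ends.
- lever_knob (a point): Centre of the 30 mm ball on the lever's end, 110 mm from the pivot; the shaft below it is 14 mm thick. The lever swings in the locker's x-z plane at locker y -195.
- mallet: Small wooden mallet, 0.24 to 0.4 kg, lying on its side on the ledge. Head: block 44 (its x) by 76 (y) by 44 mm (z); handle: round, 20 mm thick, from the middle of the head's -x face, axis 22 mm above the underside, end at x -114; overall 136 mm. Origin: centre of the head's underside, z up.
- mallet_head (a point): Centre of the mallet's head, 22 mm above the underside.
- mallet_grip (a point): Good grip point on the handle's axis, 47 mm from the head's centre towards the handle end, 22 mm above the underside; the mallet balances near the head, so grip firmly and close to it.
- jar: Empty glass jar, bystander, 76 mm across, 110 mm high. Origin: centre of its underside.
- pot: White ceramic pot, bystander, 100 mm across, 90 mm high. Origin: centre of its underside.
- clay_pot: Terracotta pot, bystander, 84 mm across, 80 mm high. Origin: centre of its underside.
Mind the look-alikes: they are no part of the job. Several things have the shape of the hatch; the one meant has the colours described above.

How it is judged (in metres and radians):
On the way, in this order (a step that is already met when the one before it is completed fails the run):
1. lever thrown over, hatch raised clear of the deck and still over the compartment (value of joint lever above 0.78 rad and z of hatch in the frame of locker above 0.069 m and y of hatch in the frame of locker above 0.06 m), for 0.1 s.
2. hatch slid open, compartment wholly uncovered (y of hatch in the frame of locker below -0.05 m), for 0.2 s.
3. mallet lying inside the compartment, released, hatch still open (y of mallet_head in the frame of locker between 0.025 and 0.15 m and x of mallet_head in the frame of locker between -0.085 and 0.085 m and z of mallet_head in the frame of locker below 0.05 m and linear speed of mallet below 0.03 m/s and contact force between the fingers and mallet below 0.1 N and y of hatch in the frame of locker below -0.03 m), for 0.2 s.
4. hatch slid back over the compartment, mallet inside (y of mallet_head in the frame of locker between 0.025 and 0.15 m and x of mallet_head in the frame of locker between -0.085 and 0.085 m and z of mallet_head in the frame of locker below 0.05 m and y of hatch in the frame of locker above 0.081 m), for 0.1 s.
At the end, for the whole second after the job is handed in: The mallet's head lies inside the compartment (head centre within its walls and under 50 mm above the locker's underside), the hatch is back over it (origin beyond locker y 81 mm), sunk into its seat within 3 mm and level within 0.03 rad, the lever is back to under 0.1 rad, and all is at rest (all of step 4 and linear speed of each of mallet, hatch below 0.03 m/s and z of hatch in the frame of locker below 0.061 m and angle between the z axis of hatch and the z axis of locker, either way round below 0.03 rad and value of joint lever below 0.1 rad); the robot touches nothing.
It fails at once if jar moved by more than 30 mm or tipped (distance of jar from where it was at the start of the episode above 0.03 m or angle between jar's own z axis and vertical above 0.3 rad).
It fails at once if white pot moved by more than 30 mm or tipped (distance of pot from where it was at the start of the episode above 0.03 m or angle between pot's own z axis and vertical above 0.3 rad).
It fails at once if clay pot moved by more than 30 mm or tipped (distance of clay_pot from where it was at the start of the episode above 0.03 m or angle between clay_pot's own z axis and vertical above 0.3 rad).
It fails at once if mallet dropped (falling faster than 0.75 m/s, untouched) (linear speed of mallet above 0.75 m/s and contact force between the fingers and mallet below 0.1 N).
It fails at once if hatch forced out of its channels (z of hatch in the frame of locker above 0.09 m or angle between the z axis of hatch and the z axis of locker, either way round above 0.2 rad).
It also fails if it takes over 72 s, if anything falls off the work surface, if the arm or the gripper's body presses on something with over 40 N, if the wrist force passes 120 N, or if a joint passes its speed limit or range.

## Working session

There is one attempt and no reset: what is moved stays moved. The work goes in short steps, Python scripts to look and compute and a tool call to move; the robot and the scene stay as the last step left them, time stands still between calls to the robot, and variables do not carry over. Pictures are saved under pics/ and viewed, and the job is handed in when it is done.

Besides the shell and the picture viewer there is one more tool, called by a JSON object that holds its "fn" and its "kwargs", one argument or row to a line. servo_tool: Moves the arm, as the interface text tells. Its arguments: {"type":"object","properties":{"commands":{"type":"array","items":{"type":"object","properties":{"rx":{"type":"number"},"ry":{"type":"number"},"rz":{"type":"number"},"tx":{"type":"number"},"ty":{"type":"number"},"tz":{"type":"number"},"gripper":{"type":"number"}}}}},"required":["commands"]}

```bash
mkdir -p pics; ls; python3 - <<'E'
from cell import bot
import cv2,numpy as np
print(bot.get_obs())
for n in("scene","top"):
    p,d=bot.read_camera(n); cv2.imwrite(f"pics/{n}0.png",p[:,:,::-1]); np.save(f"pics/{n}0.npy",d)
    c=bot.calibration(n); print(n,c)
    for q in["locker","hatch","hatch_handle","lever","lever_knob","mallet","jar","pot","clay_pot"]:
        try: print(q,[(np.round(r["box"]).tolist(),round(r["confidence"],2)) for r in bot.spot_in(n,q)])
        except Exception as e: print(q,e)
E
```

```text
pics
{'time': 0.0, 'joint_positions': array([-6.70924088e+01,  7.24116661e+00, -2.32808605e+00,  8.05219434e+01,
        1.88004503e-03,  8.99999839e+01]), 'dq': array([-0.01369715, -0.00952825,  0.01155118,  0.02243891, -0.00406793,
        0.04064159]), 'tau': array([-1.45529277e-03, -4.35914397e+01,  3.52925992e+01,  1.72327441e-02,
       -1.45671816e-04,  1.38954584e-05]), 'eef_pos': array([ 0.20420469, -0.48321668,  0.23051597]), 'orientation': array([[ 3.89245761e-01, -9.21133753e-01, -5.89326559e-04],
       [-9.21132566e-01, -3.89246206e-01,  1.47891467e-03],
       [-1.59167135e-03, -3.28133818e-05, -9.99998733e-01]]), 'contact_force': array([-0.35155572, -0.52606965,  0.13463638]), 'torque': array([ 0.00229918, -0.07863637,  0.01450662]), 'width': 0.08521546987925238}
scene {'fx': 464.39852509203854, 'fy': 464.39852509203854, 'cx': 316.15206495611193, 'cy': 235.69385920431534, 'R': array([[ 0.22116741,  0.97512253,  0.01486694],
       [ 0.57798587, -0.11878377, -0.80735541],
       [-0.7855045 ,  0.18715359, -0.58987814]]), 't': array([-0.10145874, -0.22581367,  1.6705155
[... 772 characters left out ...]
': array([0.00426298, 0.5606509 , 1.18943857])}
locker [([222.0, 197.0, 173.0, 121.0], 0.97), ([165.0, 174.0, 38.0, 36.0], 0.34)]
hatch [([412.0, 279.0, 88.0, 62.0], 0.91), ([232.0, 208.0, 77.0, 87.0], 0.81), ([112.0, 313.0, 98.0, 104.0], 0.66)]
hatch_handle [([411.0, 277.0, 89.0, 65.0], 0.97), ([231.0, 207.0, 73.0, 89.0], 0.7), ([113.0, 314.0, 98.0, 103.0], 0.7)]
lever [([375.0, 265.0, 21.0, 30.0], 0.6)]
lever_knob [([379.0, 269.0, 14.0, 26.0], 0.64)]
mallet [([157.0, 243.0, 46.0, 57.0], 0.75)]
jar [([295.0, 121.0, 32.0, 41.0], 0.71)]
pot [([459.0, 181.0, 54.0, 38.0], 0.63), ([295.0, 120.0, 31.0, 41.0], 0.54)]
clay_pot [([164.0, 175.0, 38.0, 33.0], 0.75), ([230.0, 207.0, 76.0, 87.0], 0.45)]
```

View pics/scene0.png

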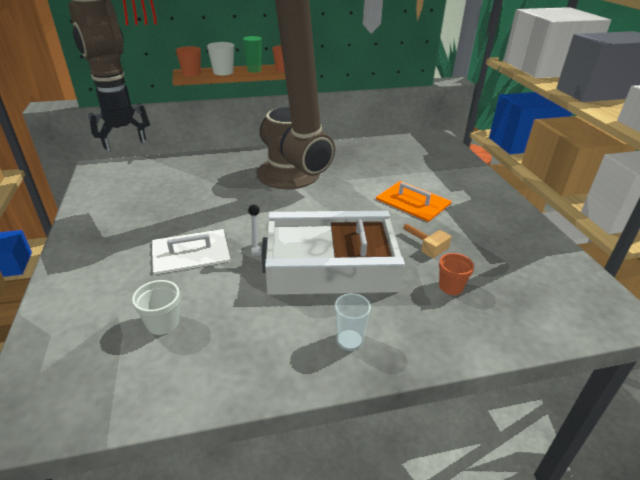

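View pics/top0.png

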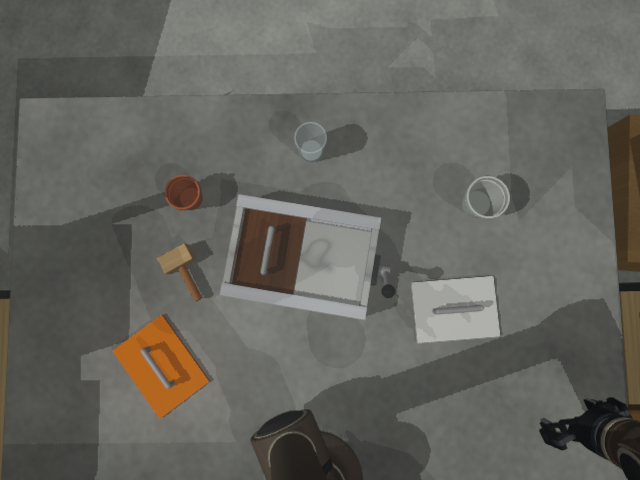

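Candidates for the hatch in the top view: orange plate at (162,366), white plate at (457,309), and the dark wooden one in the locker at (270,250). The wooden one, sitting in the channels over the compartment, is the one meant. The lever knob is at (389,291), leaning towards the robot, and the mallet is at (178,268). Next I'll enlarge to confirm and measure from depth.

```bash
cat > h.py <<'E'
import numpy as np,cv2
from cell import bot
def cloud(n,d):
    c=bot.calibration(n); v,u=np.mgrid[0:480,0:640]
    P=np.stack([(u-c['cx'])/c['fx']*d,(v-c['cy'])/c['fy']*d,d],-1)
    W=(P-c['t'])@c['R']; W[d<=0]=np.nan; return W
def proj(n,X):
    c=bot.calibration(n); p=np.atleast_2d(X)@c['R'].T+c['t']; return np.c_[c['fx']*p[:,0]/p[:,2]+c['cx'],c['fy']*p[:,1]/p[:,2]+c['cy']]
E
python3 - <<'E'
from h import *
d=np.load('pics/top0.npy'); W=cloud('top',d); img=cv2.imread('pics/top0.png')
print('table z',np.nanmedian(W[380:400,240:260,2]))
def box(m,name):
    P=W[m][:,:2].astype(np.float32)*1000; r=cv2.minAreaRect(P); print(name,m.sum(),np.round(r[0],1),np.round(r[1],1),round(r[2],2))
    return P
v,u=np.mgrid[0:480,0:640]
lk=(u>215)&(u<385)&(v>190)&(v<325)
z=W[...,2]
for lo,hi in((.085,.1),(.08,.1)):
  m=lk&(z>lo)&(z<hi); m=cv2.morphologyEx(m.astype(np.uint8),cv2.MORPH_OPEN,np.ones((3,3)))>0; box(m,'lips'); print(np.nanmedian(z[m]))
ml=(u>150)&(u<210)&(v>235)&(v<305)
m=ml&(z>.035)&(z<.06); P=box(m,'head'); print(np.median(z[m]))
m=ml&(z>.012)&(z<.06); P=box(m,'mallet')
k=(u>375)&(u<400)&(v>280)&(v<302)&(z>.1); print('knob',np.round(np.nanmedian(W[k],0),4),np.nanmax(W[k],0),k.sum())
for n,bb in(('jar',(285,110,335,165)),('pot',(460,170,515,222)),('clay',(160,170,205,215))):
    m=(u>bb[0])&(u<bb[2])&(v>bb[1])&(v<bb[3])&(z>.05); box(m,n)
cv2.imwrite('pics/crop0.png',cv2.resize(img[180:330,150:410],None,fx=3,fy=3,interpolation=cv2.INTER_CUBIC))
E
```

```text
table z 0.00015427872153447221
lips 3578 [525.6  25.9] [335.4 236.6] 79.71
0.091777517607605
lips 4511 [525.7  25.8] [335.5 236.6] 79.68
0.0910953840318299
head 610 [491.  309.4] [130.5  76.3] 28.38
0.04361549708403428
mallet 988 [487.9 308. ] [137.4  76.4] 27.98
knob [ 0.4438 -0.1638  0.1537] [ 0.4642635  -0.15104397  0.16295592] 171
jar 589 [7.975e+02 5.000e-01] [73.8 74.3] 89.04
pot 781 [ 656.9 -408.6] [98.1 99.6] 25.97
clay 499 [680.6 303.1] [84.2 81.4] 42.28
```

View pics/crop0.png

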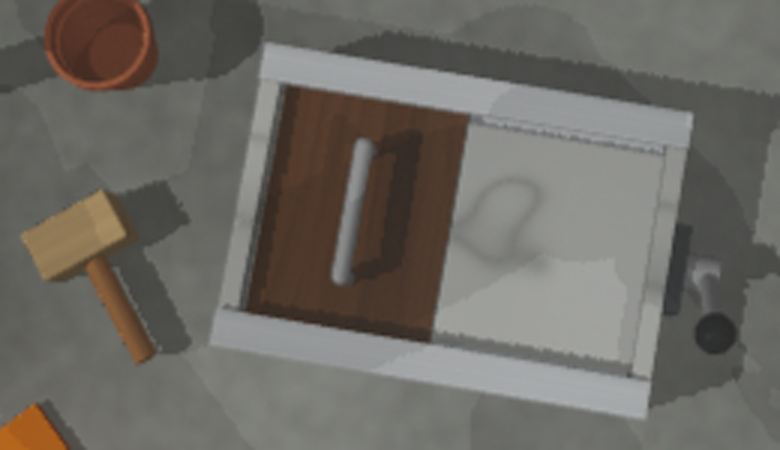

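```bash
python3 - <<'E'
from h import *
d=np.load('pics/top0.npy'); W=cloud('top',d); z=W[...,2]
v,u=np.mgrid[0:480,0:640]
th=np.deg2rad(79.69); ly=np.array([np.cos(th),np.sin(th)]); lx=np.array([ly[1],-ly[0]]); c=np.array([.5256,.0258])
L=np.stack([(W[...,:2]-c)@lx,(W[...,:2]-c)@ly],-1)*1000
lk=(u>215)&(u<410)&(v>190)&(v<325)
m=(u>250)&(u<290)&(v>215)&(v<285)&(z>.098); print('handle',np.round([L[m].min(0),L[m].max(0),L[m].mean(0)],1),z[m].max())
# profile along y at x~0..40
for s in (60,-60):
  mm=lk&(abs(L[...,0]-s)<20)
  print([(y,round(float(np.nanmedian(z[mm&(abs(L[...,1]-y)<2)]))*1000 if 0 else float(np.nanmedian(z[mm&(abs(L[...,1]-y)<2)]))*1000,0)) for y in list(range(-172,-130,4))+list(range(-4,24,4))+list(range(140,172,4))])
k=(u>375)&(u<400)&(v>280)&(v<302)&(z>.13); print('knob',np.round([L[k].min(0),L[k].max(0),np.median(L[k],0)],1),k.sum())
# mallet
ml=(u>150)&(u<210)&(v>235)&(v<305)
m=ml&(z>.0405); P=(W[m][:,:2]*1000).astype(np.float32); r=cv2.minAreaRect(P);print(r)
m=ml&(z>.02)&(z<.0345); m2=cv2.erode(m.astype(np.uint8),np.ones((2,2)))>0; Q=W[m2]*1000; print(Q.min(0),Q.max(0),len(Q))
E
```

```text
handle [[-57.   69.2]
 [ 56.5  83.5]
 [ -1.1  75.9]] 0.11516852518270367
[(-172, nan), (-168, 83.0), (-164, 84.0), (-160, 84.0), (-156, 84.0), (-152, 71.0), (-148, 67.0), (-144, 68.0), (-140, 67.0), (-136, 67.0), (-132, 68.0), (-4, 68.0), (0, 69.0), (4, 65.0), (8, 68.0), (12, 67.0), (16, 67.0), (20, 69.0), (140, 68.0), (144, 68.0), (148, 67.0), (152, 73.0), (156, 84.0), (160, 84.0), (164, 84.0), (168, 84.0)]
[(-172, nan), (-168, 82.0), (-164, 84.0), (-160, 83.0), (-156, 83.0), (-152, 71.0), (-148, 68.0), (-144, 68.0), (-140, 68.0), (-136, 68.0), (-132, 68.0), (-4, 69.0), (0, 68.0), (4, 67.0), (8, 68.0), (12, 68.0), (16, 67.0), (20, 68.0), (140, 68.0), (144, 68.0), (148, 68.0), (152, 73.0), (156, 83.0), (160, 84.0), (164, 84.0), (168, 84.0)]
knob [[ -62.  -215.2]
 [ -33.  -188.1]
 [ -47.8 -201.2]] 149
((527.7323608398438, 329.1725769042969), (43.88762283325195, 76.08424377441406), 27.51682472229004)
[426.3745113 267.7693077  20.1068752] [525.6258713  321.45487696  34.40761328] 195
  return np.nanmean(a, axis, out=out, keepdims=keepdims)
```

{"fn": "servo_tool", "kwargs": {
  "commands": [
    {"rz":-0.124,"gripper":-0.2},
    {"rz":-0.124,"gripper":-0.2},
    {"rz":-0.124,"gripper":-0.2},
    {"rz":-0.124,"gripper":-0.2},
    {"rz":-0.124,"gripper":-0.2},
    {"rz":-0.124,"gripper":-0.2},
    {"rz":-0.124,"gripper":-0.2},
    {"rz":-0.124,"gripper":-0.2}
  ]
}}

```text
validation failed for argument at $.co...
```

```bash
cat >> h.py <<'E'
th=np.deg2rad(79.69); LY=np.array([np.cos(th),np.sin(th)]); LX=np.array([LY[1],-LY[0]]); O=np.array([.5256,.0258])-.0075*LY
def loc(p):
    return np.array([(p[:2]-O)@LX,(p[:2]-O)@LY,p[2]])*1000
def st():
    o=bot.get_obs(); R=o['orientation']; print('t',round(o['time'],2),'loc',np.round(loc(o['eef_pos']),1),'world',np.round(o['eef_pos']*1000,1),'ang',round(np.degrees(np.arctan2(R[1,0],R[0,0])),2),'F',np.round(o['contact_force'],1),'w',round(o['width']*1000,1),'q',np.round(o['joint_positions'],1),'tilt',np.round(R[:2,2],4))
E
python3 -c "
from h import *
st()"
```

```text
t 1.0 loc [-224.9 -551.2  231.3] world [ 204.3 -483.6  231.3] ang -67.09 F [ 0.1 -0.  -0.4] w 85.3 q [-67.1   7.2  -2.3  80.5  -0.   90. ] tilt [-0.  0.]
```

{"fn": "servo_tool", "kwargs": {
  "commands": [
    {"rx":0,"ry":0,"rz":-0.124,"tx":0,"ty":0,"tz":0,"gripper":-0.2},
    {"rx":0,"ry":0,"rz":-0.124,"tx":0,"ty":0,"tz":0,"gripper":-0.2}
  ]
}}

```text
time: 1.17
eef_pos: [0.2043, -0.4836, 0.2313]
orientation: [[0.608, -0.794, 0.0], [-0.794, -0.608, -0.0], [0.0, 0.0, -1.0]]
contact_force: [-0.1, -0.0, 0.2]
width: 0.0641
```

{"fn": "servo_tool", "kwargs": {
  "commands": [
    {"rx":0,"ry":0,"rz":-0.124,"tx":0,"ty":0,"tz":0,"gripper":-0.2},
    {"rx":0,"ry":0,"rz":-0.124,"tx":0,"ty":0,"tz":0,"gripper":-0.2},
    {"rx":0,"ry":0,"rz":-0.124,"tx":0,"ty":0,"tz":0,"gripper":-0.2},
    {"rx":0,"ry":0,"rz":-0.124,"tx":0,"ty":0,"tz":0,"gripper":-0.2},
    {"rx":0,"ry":0,"rz":-0.124,"tx":0,"ty":0,"tz":0,"gripper":-0.2},
    {"rx":0,"ry":0,"rz":-0.123,"tx":0,"ty":0,"tz":0,"gripper":-0.2}
  ]
}}

```text
time: 1.67
eef_pos: [0.2044, -0.4836, 0.2313]
orientation: [[0.985, -0.173, 0.0], [-0.173, -0.985, 0.0], [0.0, -0.0, -1.0]]
contact_force: [0.4, 0.5, 1.2]
width: 0.0513
```

```bash
python3 -c "
from h import *
st()"
```

```text
t 1.67 loc [-224.9 -551.2  231.3] world [ 204.4 -483.6  231.3] ang -9.96 F [0.4 0.5 1.2] w 51.3 q [-67.1   7.2  -2.3  80.5   0.   32.9] tilt [0. 0.]
```

{"fn": "servo_tool", "kwargs": {
  "commands": [
    {"rx":0,"ry":0,"rz":0.006,"tx":20,"ty":-36,"tz":0,"gripper":-0.2},
    {"rx":0,"ry":0,"rz":0,"tx":20,"ty":-36,"tz":0,"gripper":-0.2},
    {"rx":0,"ry":0,"rz":0,"tx":20,"ty":-36,"tz":0,"gripper":-0.2},
    {"rx":0,"ry":0,"rz":0,"tx":20,"ty":-36,"tz":0,"gripper":-0.2},
    {"rx":0,"ry":0,"rz":0,"tx":20,"ty":-36,"tz":0,"gripper":-0.2},
    {"rx":0,"ry":0,"rz":0,"tx":20,"ty":-36,"tz":0,"gripper":-0.2},
    {"rx":0,"ry":0,"rz":0,"tx":20,"ty":-36,"tz":0,"gripper":-0.2},
    {"rx":0,"ry":0,"rz":0,"tx":20,"ty":-36,"tz":0,"gripper":-0.2}
  ]
}}

```text
time: 2.33
eef_pos: [0.4155, -0.2282, 0.2316]
orientation: [[0.983, -0.185, 0.001], [-0.185, -0.983, -0.0], [0.001, 0.0, -1.0]]
contact_force: [1.3, -0.1, 1.1]
width: 0.051
```

{"fn": "servo_tool", "kwargs": {
  "commands": [
    {"rx":0,"ry":0,"rz":0,"tx":8,"ty":-34,"tz":0,"gripper":-0.2},
    {"rx":0,"ry":0,"rz":0,"tx":9,"ty":-34,"tz":0,"gripper":-0.2},
    {"rx":0,"ry":0,"rz":0,"tx":0,"ty":0,"tz":0,"gripper":-0.2}
  ]
}}

```text
time: 2.58
eef_pos: [0.4459, -0.1617, 0.2312]
orientation: [[0.984, -0.179, 0.001], [-0.179, -0.984, 0.002], [0.0, -0.002, -1.0]]
contact_force: [0.2, -0.3, 0.1]
width: 0.0511
```

```bash
python3 -c "
from h import *
st()
p,d=bot.read_camera('top');cv2.imwrite('pics/t1.png',cv2.resize(p[180:330,290:490,::-1],None,fx=3,fy=3))
p,d=bot.read_camera('scene');cv2.imwrite('pics/s1.png',cv2.resize(p[100:300,180:440,::-1],None,fx=3,fy=3))
"
```

```text
t 2.58 loc [ -44.8 -191.3  231.2] world [ 445.9 -161.7  231.2] ang -10.3 F [ 0.2 -0.3  0.1] w 51.1 q [-20.    1.7  -8.3  80.    0.1  80.3] tilt [0.0008 0.0019]
```

View pics/s1.png

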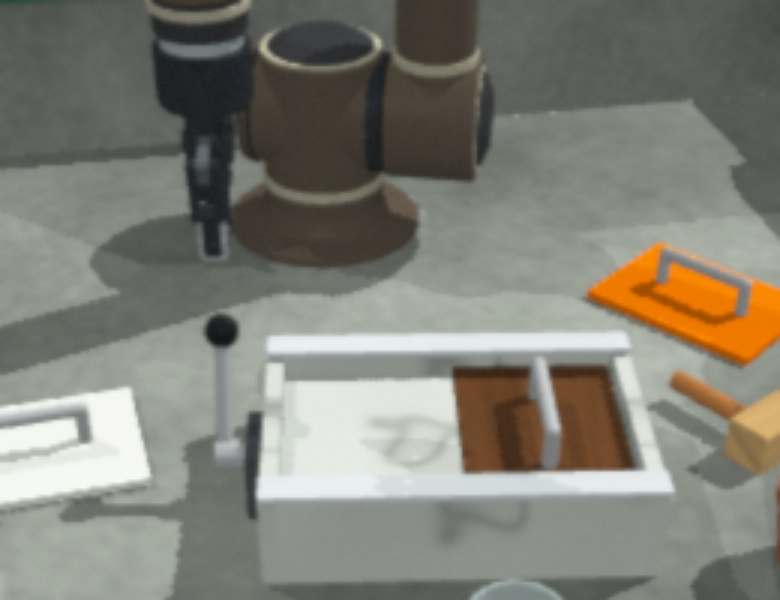

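The open gripper now hangs above the knob, which is at (221,330) in the crop, and lines up with it. Next I'll lower it so the fingers straddle the knob.

{"fn": "servo_tool", "kwargs": {
  "commands": [
    {"rx":0,"ry":0,"rz":0,"tx":-3,"ty":4,"tz":20,"gripper":-0.2},
    {"rx":0,"ry":0,"rz":0,"tx":0,"ty":0,"tz":30,"gripper":-0.2},
    {"rx":0,"ry":0,"rz":0,"tx":0,"ty":0,"tz":30,"gripper":-0.2},
    {"rx":0,"ry":0,"rz":0,"tx":0,"ty":0,"tz":20,"gripper":-0.2},
    {"rx":0,"ry":0,"rz":0,"tx":0,"ty":0,"tz":0,"gripper":-0.2}
  ]
}}

```text
time: 3.1
eef_pos: [0.4371, -0.17, 0.1272]
orientation: [[0.982, -0.187, -0.007], [-0.187, -0.982, 0.002], [-0.007, -0.001, -1.0]]
contact_force: [-1.0, -0.2, -0.4]
width: 0.051
```

```bash
python3 -c "
from h import *
st()
p,d=bot.read_camera('scene');cv2.imwrite('pics/s2.png',cv2.resize(p[140:300,220:420,::-1],None,fx=4,fy=4)[:600,:800])
"
```

```text
t 3.1 loc [ -52.  -201.   127.2] world [ 437.1 -170.   127.2] ang -10.79 F [-1.  -0.2 -0.4] w 51.0 q [-21.2   2.8 -20.3  67.3  -0.   79.5] tilt [-0.0066  0.0022]
```

View pics/s2.png

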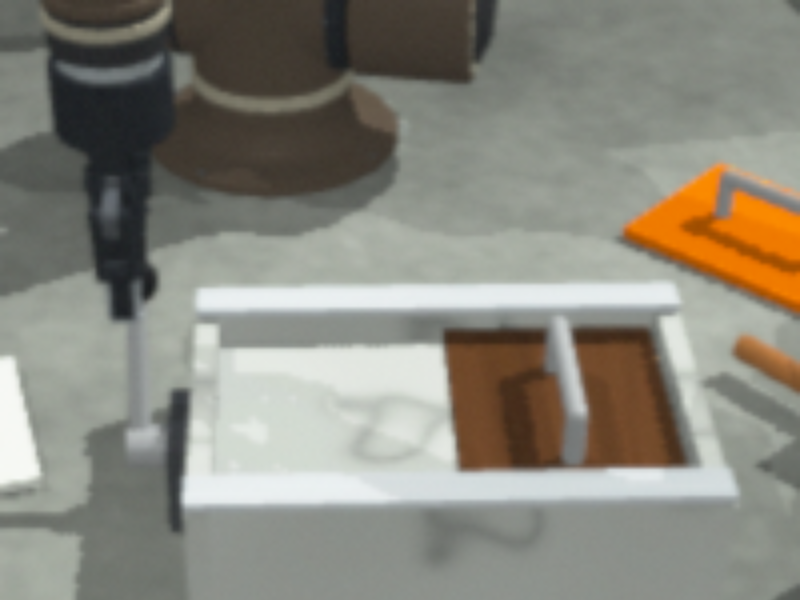

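{"fn": "servo_tool", "kwargs": {
  "commands": [
    {"rx":0,"ry":0,"rz":0,"tx":0,"ty":-5,"tz":0,"gripper":-0.2},
    {"rx":0,"ry":0,"rz":0,"tx":0,"ty":0,"tz":0,"gripper":-0.2},
    {"rx":0,"ry":0,"rz":0,"tx":0,"ty":0,"tz":0,"gripper":-0.2}
  ]
}}

```text
time: 3.4
eef_pos: [0.4422, -0.1652, 0.1331]
orientation: [[0.983, -0.185, 0.003], [-0.185, -0.983, -0.001], [0.003, 0.0, -1.0]]
contact_force: [-0.2, -0.8, 0.1]
width: 0.051
```

```bash
python3 -c "
from h import *
st()"
```

```text
t 3.4 loc [ -47.9 -195.4  133.1] world [ 442.2 -165.2  133.1] ang -10.66 F [-0.2 -0.8  0.1] w 51.0 q [-20.5   2.5 -19.8  67.5   0.   80.2] tilt [ 0.0027 -0.001 ]
```

{"fn": "servo_tool", "kwargs": {
  "commands": [
    {"rx":0,"ry":0,"rz":-0.006,"tx":13,"ty":0,"tz":0,"gripper":-0.2},
    {"rx":0,"ry":0,"rz":0,"tx":13,"ty":0,"tz":0,"gripper":-0.2},
    {"rx":0,"ry":0,"rz":0,"tx":13,"ty":0,"tz":0,"gripper":-0.2},
    {"rx":0,"ry":0,"rz":0,"tx":13,"ty":0,"tz":0,"gripper":-0.2},
    {"rx":0,"ry":0,"rz":0,"tx":13,"ty":0,"tz":0,"gripper":-0.2},
    {"rx":0,"ry":0,"rz":0,"tx":13,"ty":0,"tz":0,"gripper":-0.2},
    {"rx":0,"ry":0,"rz":0,"tx":12,"ty":0,"tz":0,"gripper":-0.2},
    {"rx":0,"ry":0,"rz":0,"tx":0,"ty":0,"tz":0,"gripper":-0.2}
  ]
}}

```text
time: 4.07
eef_pos: [0.5314, -0.1813, 0.1318]
orientation: [[0.984, -0.179, 0.001], [-0.179, -0.984, -0.0], [0.001, 0.0, -1.0]]
contact_force: [-0.7, 1.0, 0.0]
width: 0.0511
```

```bash
python3 -c "
from h import *
st()"
```

```text
t 4.07 loc [  42.7 -195.2  131.8] world [ 531.4 -181.3  131.8] ang -10.29 F [-0.7  1.   0. ] w 51.1 q [-18.8  12.1  -9.   68.9  -0.   81.5] tilt [ 0.001  -0.0005]
```

{"fn": "servo_tool", "kwargs": {
  "commands": [
    {"rx":0,"ry":0,"rz":0,"tx":7,"ty":0,"tz":0,"gripper":-0.2},
    {"rx":0,"ry":0,"rz":0,"tx":7,"ty":0,"tz":0,"gripper":-0.2},
    {"rx":0,"ry":0,"rz":0,"tx":3,"ty":0,"tz":0,"gripper":-0.2},
    {"rx":0,"ry":0,"rz":0,"tx":2,"ty":0,"tz":0,"gripper":-0.2},
    {"rx":0,"ry":0,"rz":0,"tx":1,"ty":0,"tz":0,"gripper":-0.2},
    {"rx":0,"ry":0,"rz":0,"tx":0,"ty":0,"tz":0,"gripper":-0.2}
  ]
}}

```text
time: 4.57
eef_pos: [0.5468, -0.184, 0.1307]
orientation: [[0.984, -0.179, -0.005], [-0.179, -0.984, 0.001], [-0.005, -0.0, -1.0]]
contact_force: [-10.9, 0.7, 0.0]
width: 0.0511
```

```bash
python3 -c "
from h import *
st()
p,d=bot.read_camera('scene');cv2.imwrite('pics/s3.png',cv2.resize(p[140:300,220:420,::-1],None,fx=4,fy=4)[:600,:800])
"
```

```text
t 4.57 loc [  58.4 -195.1  130.7] world [ 546.8 -184.   130.7] ang -10.32 F [-10.9   0.7   0. ] w 51.1 q [-18.6  14.   -6.6  69.7  -0.   81.7] tilt [-0.0053  0.001 ]
```

View pics/s3.png

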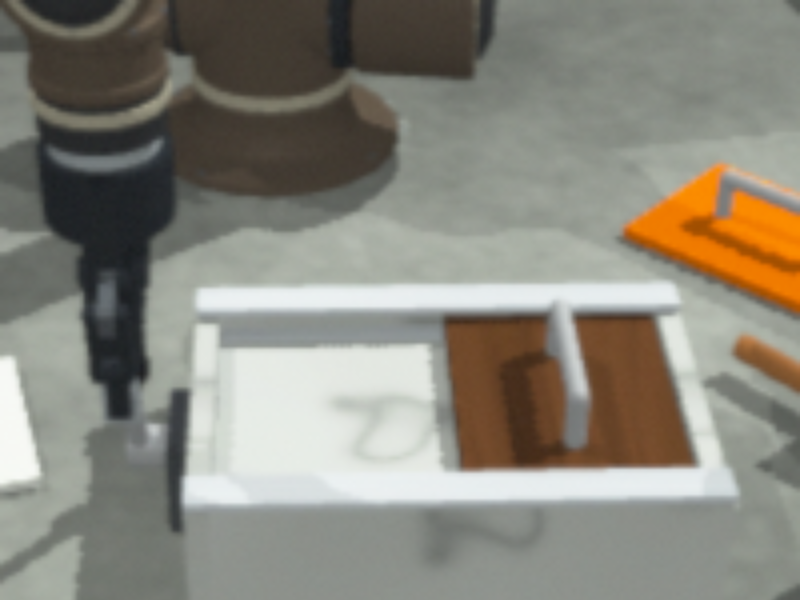

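The lever is against its stop, with 11 N at the predicted 58 mm, and the hatch has visibly risen, its handle now at (570,370). Next I'll retreat and go round to the +y side of the handle.

{"fn": "servo_tool", "kwargs": {
  "commands": [
    {"rx":0,"ry":0,"rz":0,"tx":-11,"ty":0,"tz":0,"gripper":-0.2},
    {"rx":0,"ry":0,"rz":0,"tx":0,"ty":0,"tz":-30,"gripper":-0.2},
    {"rx":0,"ry":0,"rz":0,"tx":0,"ty":0,"tz":-40,"gripper":-0.2},
    {"rx":0,"ry":0,"rz":0,"tx":0,"ty":0,"tz":-30,"gripper":1},
    {"rx":0,"ry":0,"rz":0,"tx":-9,"ty":-40,"tz":0,"gripper":1},
    {"rx":0,"ry":0,"rz":0,"tx":-10,"ty":-40,"tz":0,"gripper":1},
    {"rx":0,"ry":0,"rz":0,"tx":-10,"ty":-40,"tz":0,"gripper":1},
    {"rx":0,"ry":0,"rz":0,"tx":-10,"ty":-40,"tz":0,"gripper":1}
  ]
}}

```text
time: 5.28
eef_pos: [0.5294, -0.0168, 0.2326]
orientation: [[0.984, -0.18, 0.004], [-0.18, -0.984, 0.0], [0.004, -0.001, -1.0]]
contact_force: [1.6, 0.0, 0.3]
width: 0.0001
```

{"fn": "servo_tool", "kwargs": {
  "commands": [
    {"rx":0,"ry":0,"rz":0,"tx":-8,"ty":-40,"tz":0,"gripper":1},
    {"rx":0,"ry":0,"rz":0,"tx":0,"ty":-40,"tz":0,"gripper":1},
    {"rx":0,"ry":0,"rz":0,"tx":0,"ty":-40,"tz":0,"gripper":1},
    {"rx":0,"ry":0,"rz":0,"tx":0,"ty":-37,"tz":0,"gripper":1},
    {"rx":0,"ry":0,"rz":0,"tx":0,"ty":0,"tz":0,"gripper":1},
    {"rx":0,"ry":0,"rz":0,"tx":0,"ty":0,"tz":0,"gripper":1}
  ]
}}

```text
time: 5.78
eef_pos: [0.5497, 0.1399, 0.2317]
orientation: [[0.984, -0.175, 0.002], [-0.175, -0.984, 0.0], [0.002, -0.001, -1.0]]
contact_force: [0.4, -0.1, -0.2]
width: 0.0
```

```bash
python3 -c "
from h import *
st()"
```

```text
t 5.78 loc [  3.3 124.1 231.7] world [549.7 139.9 231.7] ang -10.1 F [ 0.4 -0.1 -0.2] w 0.0 q [ 14.3  11.8   3.2  81.3   0.  114.4] tilt [0.0017 0.0005]
```

{"fn": "servo_tool", "kwargs": {
  "commands": [
    {"rx":0,"ry":0,"rz":0.002,"tx":-3,"ty":0,"tz":35,"gripper":1},
    {"rx":0,"ry":0,"rz":0,"tx":0,"ty":0,"tz":35,"gripper":1},
    {"rx":0,"ry":0,"rz":0,"tx":0,"ty":0,"tz":35,"gripper":1},
    {"rx":0,"ry":0,"rz":0,"tx":0,"ty":0,"tz":22,"gripper":1},
    {"rx":0,"ry":0,"rz":0,"tx":0,"ty":0,"tz":0,"gripper":1},
    {"rx":0,"ry":0,"rz":0,"tx":0,"ty":0,"tz":0,"gripper":1}
  ]
}}

```text
time: 6.28
eef_pos: [0.5457, 0.1371, 0.1043]
orientation: [[0.983, -0.182, -0.001], [-0.182, -0.983, -0.0], [-0.001, 0.001, -1.0]]
contact_force: [0.4, 0.1, 1.0]
width: -0.0002
```

```bash
python3 -c "
from h import *
st()
p,d=bot.read_camera('scene');cv2.imwrite('pics/s4.png',cv2.resize(p[140:300,220:420,::-1],None,fx=4,fy=4)[:600,:800])
"
```

```text
t 6.28 loc [-1.000e-01  1.206e+02  1.043e+02] world [545.7 137.1 104.3] ang -10.51 F [0.4 0.1 1. ] w -0.2 q [ 14.1  13.  -11.4  65.7  -0.  114.6] tilt [-0.0012 -0.0005]
```

View pics/s4.png

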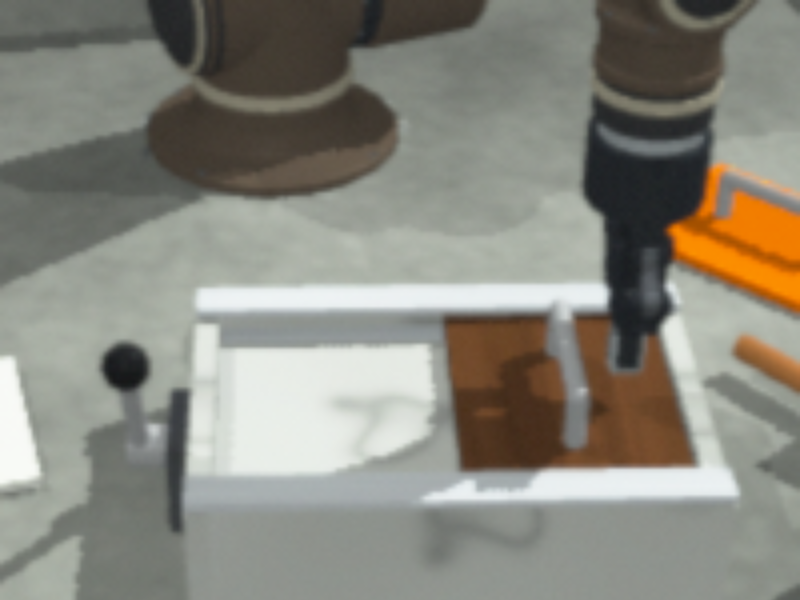

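The lever leans over to +x, and the fingers are behind the bar at (628,360). Pushing open.

{"fn": "servo_tool", "kwargs": {
  "commands": [
    {"rx":0,"ry":0,"rz":0,"tx":0,"ty":10,"tz":0,"gripper":1},
    {"rx":0,"ry":0,"rz":0,"tx":0,"ty":15,"tz":0,"gripper":1},
    {"rx":0,"ry":0,"rz":0,"tx":0,"ty":20,"tz":0,"gripper":1},
    {"rx":0,"ry":0,"rz":0,"tx":0,"ty":20,"tz":0,"gripper":1},
    {"rx":0,"ry":0,"rz":0,"tx":0,"ty":20,"tz":0,"gripper":1},
    {"rx":0,"ry":0,"rz":0,"tx":0,"ty":20,"tz":0,"gripper":1},
    {"rx":0,"ry":0,"rz":0,"tx":0,"ty":20,"tz":0,"gripper":1},
    {"rx":0,"ry":0,"rz":0,"tx":0,"ty":15,"tz":0,"gripper":1}
  ]
}}

```text
time: 7.0
eef_pos: [0.5215, -0.001, 0.1067]
orientation: [[0.983, -0.182, 0.004], [-0.182, -0.983, 0.002], [0.004, -0.002, -1.0]]
contact_force: [1.5, 4.0, 2.2]
width: -0.0002
```

{"fn": "servo_tool", "kwargs": {
  "commands": [
    {"rx":0,"ry":0,"rz":0,"tx":0,"ty":12,"tz":0,"gripper":1},
    {"rx":0,"ry":0,"rz":0,"tx":0,"ty":10,"tz":0,"gripper":1},
    {"rx":0,"ry":0,"rz":0,"tx":0,"ty":6,"tz":0,"gripper":1},
    {"rx":0,"ry":0,"rz":0,"tx":0,"ty":0,"tz":0,"gripper":1}
  ]
}}

```text
time: 7.33
eef_pos: [0.5164, -0.0283, 0.106]
orientation: [[0.983, -0.182, 0.003], [-0.182, -0.983, -0.0], [0.003, -0.0, -1.0]]
contact_force: [1.4, 0.8, 0.8]
width: 0.0
```

```bash
python3 -c "
from h import *
st()"
```

```text
t 7.33 loc [  0.6 -47.4 106. ] world [516.4 -28.3 106. ] ang -10.51 F [1.4 0.8 0.8] w 0.0 q [ -3.1   7.9 -17.3  64.6   0.   97.4] tilt [ 0.0031 -0.0001]
```

{"fn": "servo_tool", "kwargs": {
  "commands": [
    {"rx":0,"ry":0,"rz":0,"tx":0,"ty":4,"tz":0,"gripper":1},
    {"rx":0,"ry":0,"rz":0,"tx":0,"ty":3,"tz":0,"gripper":1},
    {"rx":0,"ry":0,"rz":0,"tx":0,"ty":2,"tz":0,"gripper":1},
    {"rx":0,"ry":0,"rz":0,"tx":0,"ty":0,"tz":0,"gripper":1}
  ]
}}

```text
time: 7.67
eef_pos: [0.5149, -0.0347, 0.1056]
orientation: [[0.984, -0.18, 0.003], [-0.18, -0.984, 0.003], [0.002, -0.004, -1.0]]
contact_force: [1.1, 8.7, 6.3]
width: 0.0002
```

```bash
python3 -c "
from h import *
st()
p,d=bot.read_camera('scene');cv2.imwrite('pics/s5.png',cv2.resize(p[140:300,220:420,::-1],None,fx=4,fy=4)[:600,:800])
"
```

```text
t 7.67 loc [  0.2 -53.9 105.6] world [514.9 -34.7 105.6] ang -10.37 F [1.1 8.7 6.3] w 0.2 q [ -4.    7.9 -17.4  64.6   0.2  96.4] tilt [0.0025 0.0034]
```

View pics/s5.png

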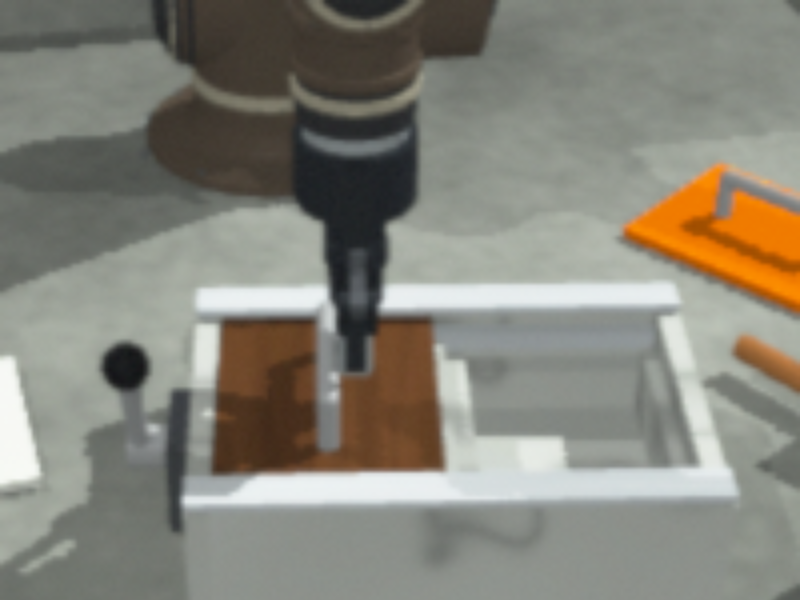

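The hatch is fully open and the compartment clear. I'll move over the mallet handle next.

{"fn": "servo_tool", "kwargs": {
  "commands": [
    {"rx":0,"ry":0,"rz":0,"tx":0,"ty":-8,"tz":0,"gripper":1},
    {"rx":0,"ry":0,"rz":0,"tx":0,"ty":-2,"tz":-35,"gripper":1},
    {"rx":0,"ry":0,"rz":0,"tx":0,"ty":0,"tz":-38,"gripper":1},
    {"rx":0,"ry":0,"rz":0,"tx":0,"ty":-10,"tz":-35,"gripper":-0.2},
    {"rx":0,"ry":0,"rz":-0.05,"tx":-8,"ty":-40,"tz":0,"gripper":-0.2},
    {"rx":0,"ry":0,"rz":0.05,"tx":-10,"ty":-40,"tz":0,"gripper":-0.2},
    {"rx":0,"ry":0,"rz":0,"tx":-10,"ty":-40,"tz":0,"gripper":-0.2},
    {"rx":0,"ry":0,"rz":0,"tx":-10,"ty":-40,"tz":0,"gripper":-0.2}
  ]
}}

```text
time: 8.38
eef_pos: [0.5068, 0.149, 0.2124]
orientation: [[0.983, -0.182, 0.0], [-0.182, -0.983, -0.002], [0.001, 0.001, -1.0]]
contact_force: [0.8, -0.1, 0.1]
width: 0.0516
```

{"fn": "servo_tool", "kwargs": {
  "commands": [
    {"rx":0,"ry":0,"rz":0,"tx":-10,"ty":-40,"tz":0,"gripper":-0.2},
    {"rx":0,"ry":0,"rz":0,"tx":-10,"ty":-40,"tz":0,"gripper":-0.2},
    {"rx":0,"ry":0,"rz":0,"tx":-10,"ty":-40,"tz":0,"gripper":-0.2},
    {"rx":0,"ry":0,"rz":0,"tx":-15,"ty":-34,"tz":0,"gripper":-0.2},
    {"rx":0,"ry":0,"rz":-0.124,"tx":0,"ty":0,"tz":0,"gripper":-0.2},
    {"rx":0,"ry":0,"rz":-0.124,"tx":0,"ty":0,"tz":0,"gripper":-0.2},
    {"rx":0,"ry":0,"rz":-0.124,"tx":0,"ty":0,"tz":0,"gripper":-0.2},
    {"rx":0,"ry":0,"rz":-0.124,"tx":0,"ty":0,"tz":0,"gripper":-0.2}
  ]
}}

```text
time: 9.05
eef_pos: [0.4905, 0.3076, 0.2117]
orientation: [[0.949, 0.316, -0.0], [0.316, -0.949, -0.002], [-0.001, 0.002, -1.0]]
contact_force: [-0.5, -0.5, 0.6]
width: 0.0515
```

{"fn": "servo_tool", "kwargs": {
  "commands": [
    {"rx":0,"ry":0,"rz":-0.124,"tx":0,"ty":0,"tz":0,"gripper":-0.2},
    {"rx":0,"ry":0,"rz":-0.124,"tx":0,"ty":0,"tz":0,"gripper":-0.2},
    {"rx":0,"ry":0,"rz":-0.124,"tx":0,"ty":0,"tz":0,"gripper":-0.2},
    {"rx":0,"ry":0,"rz":-0.124,"tx":0,"ty":0,"tz":0,"gripper":-0.2},
    {"rx":0,"ry":0,"rz":-0.124,"tx":0,"ty":0,"tz":0,"gripper":-0.2},
    {"rx":0,"ry":0,"rz":-0.124,"tx":0,"ty":0,"tz":0,"gripper":-0.2},
    {"rx":0,"ry":0,"rz":-0.124,"tx":0,"ty":0,"tz":0,"gripper":-0.2},
    {"rx":0,"ry":0,"rz":-0.124,"tx":0,"ty":0,"tz":0,"gripper":-0.2}
  ]
}}

```text
time: 9.72
eef_pos: [0.4907, 0.307, 0.2119]
orientation: [[0.256, 0.967, -0.0], [0.967, -0.256, -0.002], [-0.002, 0.0, -1.0]]
contact_force: [0.1, -0.3, -0.3]
width: 0.051
```

{"fn": "servo_tool", "kwargs": {
  "commands": [
    {"rx":0,"ry":0,"rz":-0.124,"tx":0,"ty":0,"tz":0,"gripper":-0.2},
    {"rx":0,"ry":0,"rz":-0.124,"tx":0,"ty":0,"tz":0,"gripper":-0.2},
    {"rx":0,"ry":0,"rz":-0.124,"tx":0,"ty":0,"tz":0,"gripper":-0.2},
    {"rx":0,"ry":0,"rz":-0.124,"tx":0,"ty":0,"tz":0,"gripper":-0.2},
    {"rx":0,"ry":0,"rz":-0.124,"tx":0,"ty":0,"tz":0,"gripper":-0.2},
    {"rx":0,"ry":0,"rz":-0.124,"tx":0,"ty":0,"tz":0,"gripper":-0.2},
    {"rx":0,"ry":0,"rz":0,"tx":0,"ty":0,"tz":0,"gripper":-0.2},
    {"rx":0,"ry":0,"rz":0,"tx":0,"ty":0,"tz":0,"gripper":-0.2}
  ]
}}

```text
time: 10.38
eef_pos: [0.4907, 0.3072, 0.212]
orientation: [[-0.458, 0.889, -0.0], [0.889, 0.458, -0.001], [-0.001, -0.001, -1.0]]
contact_force: [0.5, 0.1, -0.6]
width: 0.0514
```

```bash
cat >> h.py <<'E'
def to(x,y,z,ang):
    o=bot.get_obs();R=o['orientation'];d=R.T@(np.array([x,y,z])-o['eef_pos']*1000)
    a=np.degrees(np.arctan2(R[1,0],R[0,0])); print('tool shift',np.round(d,1),'rz',round(-np.radians((ang-a+180)%360-180),3))
E
python3 -c "
from h import *
st(); to(489.6,309.3,6,117.5)
p,d=bot.read_camera('scene');cv2.imwrite('pics/s6.png',cv2.resize(p[120:320,240:500,::-1],None,fx=3,fy=3)[:600,:800])
"
```

```text
t 10.38 loc [-84.7 278.2 212. ] world [490.7 307.2 212. ] ang 117.26 F [ 0.5  0.1 -0.6] w 51.4 q [32.1 13.2  2.5 79.4 -0.1  4.8] tilt [-0.0002 -0.0012]
tool shift [2.60e+00 1.00e-01 2.06e+02] rz -0.004
```

View pics/s6.png

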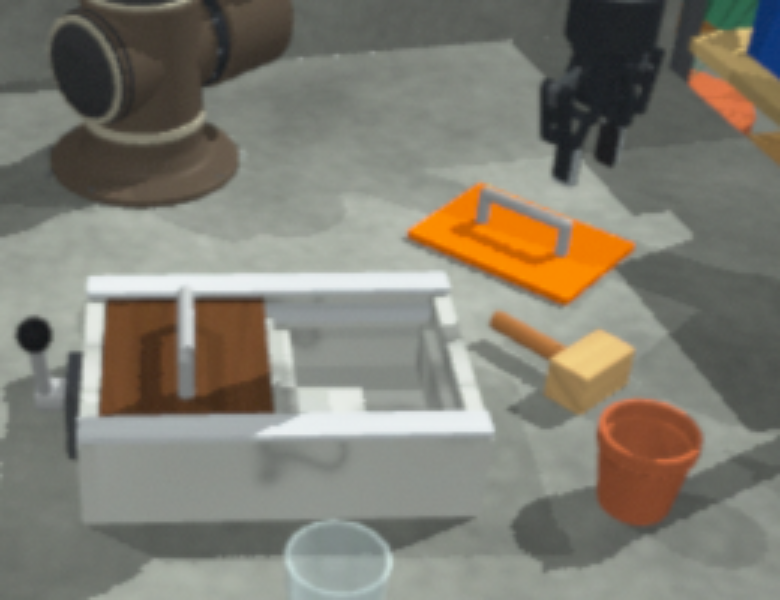

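The hatch is open, and the mallet lies free below the gripper with its handle at (530,335) and its head at (590,370). Descending.

{"fn": "servo_tool", "kwargs": {
  "commands": [
    {"rx":0,"ry":0,"rz":-0.004,"tx":2.5,"ty":0,"tz":40,"gripper":-0.2},
    {"rx":0,"ry":0,"rz":0,"tx":0,"ty":0,"tz":40,"gripper":-0.2},
    {"rx":0,"ry":0,"rz":0,"tx":0,"ty":0,"tz":40,"gripper":-0.2},
    {"rx":0,"ry":0,"rz":0,"tx":0,"ty":0,"tz":30,"gripper":-0.2},
    {"rx":0,"ry":0,"rz":0,"tx":0,"ty":0,"tz":0,"gripper":-0.2},
    {"rx":0,"ry":0,"rz":0,"tx":0,"ty":0,"tz":0,"gripper":-0.2}
  ]
}}

```text
time: 10.93
eef_pos: [0.4886, 0.309, 0.0612]
orientation: [[-0.463, 0.886, -0.003], [0.886, 0.463, -0.002], [-0.001, -0.004, -1.0]]
contact_force: [0.1, 0.8, 0.9]
width: 0.0513
```

```bash
python3 -c "
from h import *
st(); to(489.6,309.3,6,117.5)
p,d=bot.read_camera('scene');cv2.imwrite('pics/s7.png',cv2.resize(p[180:280,370:500,::-1],None,fx=6,fy=6)[:600,:800])
"
```

```text
t 10.93 loc [-87.1 279.5  61.2] world [488.6 309.   61.2] ang 117.59 F [0.1 0.8 0.9] w 51.3 q [ 32.3  16.  -13.   61.2  -0.    4.7] tilt [-0.0031 -0.0023]
tool shift [-0.1  1.3 55.2] rz 0.002
```

View pics/s7.png

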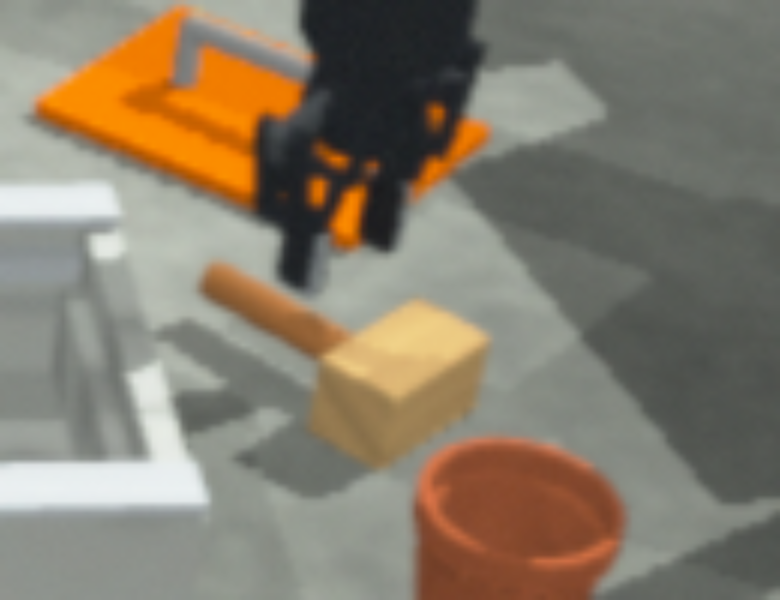

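The fingers straddle the handle just short of the head. Now the final descent and close.

{"fn": "servo_tool", "kwargs": {
  "commands": [
    {"rx":0,"ry":0,"rz":0,"tx":0,"ty":0,"tz":20,"gripper":-0.2},
    {"rx":0,"ry":0,"rz":0,"tx":0,"ty":0,"tz":20,"gripper":-0.2},
    {"rx":0,"ry":0,"rz":0,"tx":0,"ty":0,"tz":14,"gripper":-0.2},
    {"rx":0,"ry":0,"rz":0,"tx":0,"ty":0,"tz":0,"gripper":-0.2},
    {"rx":0,"ry":0,"rz":0,"tx":0,"ty":0,"tz":0,"gripper":-0.2}
  ]
}}

```text
time: 11.4
eef_pos: [0.4908, 0.3104, 0.0105]
orientation: [[-0.464, 0.886, 0.002], [0.886, 0.464, 0.001], [0.0, 0.002, -1.0]]
contact_force: [0.4, -0.4, -0.2]
width: 0.0512
```

{"fn": "servo_tool", "kwargs": {
  "commands": [
    {"rx":0,"ry":0,"rz":0,"tx":0,"ty":0,"tz":0,"gripper":1},
    {"rx":0,"ry":0,"rz":0,"tx":0,"ty":0,"tz":0,"gripper":1},
    {"rx":0,"ry":0,"rz":0,"tx":0,"ty":0,"tz":0,"gripper":1},
    {"rx":0,"ry":0,"rz":0,"tx":0,"ty":0,"tz":0,"gripper":1},
    {"rx":0,"ry":0,"rz":0,"tx":0,"ty":0,"tz":0,"gripper":1},
    {"rx":0,"ry":0,"rz":0,"tx":0,"ty":0,"tz":0,"gripper":1}
  ]
}}

```text
time: 11.9
eef_pos: [0.4907, 0.3104, 0.0103]
orientation: [[-0.465, 0.886, 0.003], [0.886, 0.465, 0.002], [0.0, 0.003, -1.0]]
contact_force: [-0.6, -0.9, 7.3]
width: 0.0179
```

```bash
python3 -c "
from h import *
st()"
```

```text
t 11.9 loc [-85.3 281.3  10.3] world [490.7 310.4  10.3] ang 117.69 F [-0.6 -0.9  7.3] w 17.9 q [ 32.3  18.  -17.1  54.7  -0.    4.6] tilt [0.0026 0.0016]
```

A width of 17.9 mm means the pads sit too high on the 20 mm handle. Regripping lower.

{"fn": "servo_tool", "kwargs": {
  "commands": [
    {"rx":0,"ry":0,"rz":0,"tx":0,"ty":0,"tz":0,"gripper":-0.2},
    {"rx":0,"ry":0,"rz":0,"tx":0,"ty":0,"tz":0,"gripper":-0.2},
    {"rx":0,"ry":0,"rz":0,"tx":0,"ty":0,"tz":4,"gripper":-0.2},
    {"rx":0,"ry":0,"rz":0,"tx":0,"ty":0,"tz":4,"gripper":-0.2},
    {"rx":0,"ry":0,"rz":0,"tx":0,"ty":0,"tz":0,"gripper":-0.2},
    {"rx":0,"ry":0,"rz":0,"tx":0,"ty":0,"tz":0,"gripper":-0.2}
  ]
}}

```text
time: 12.4
eef_pos: [0.4892, 0.3094, -0.0004]
orientation: [[-0.465, 0.886, -0.001], [0.886, 0.465, -0.001], [-0.0, -0.001, -1.0]]
contact_force: [0.2, -0.4, 0.4]
width: 0.0509
```

```bash
python3 -c "
from h import *
st()"
```

```text
t 12.4 loc [-86.6 280.1  -0.4] world [ 4.892e+02  3.094e+02 -4.000e-01] ang 117.69 F [ 0.2 -0.4  0.4] w 50.9 q [ 32.3  18.6 -17.9  53.6  -0.    4.6] tilt [-0.0012 -0.0007]
```

{"fn": "servo_tool", "kwargs": {
  "commands": [
    {"rx":0,"ry":0,"rz":0,"tx":0,"ty":0,"tz":-3,"gripper":-0.2},
    {"rx":0,"ry":0,"rz":0,"tx":0,"ty":0,"tz":0,"gripper":-0.2},
    {"rx":0,"ry":0,"rz":0,"tx":0,"ty":0,"tz":0,"gripper":1},
    {"rx":0,"ry":0,"rz":0,"tx":0,"ty":0,"tz":0,"gripper":1},
    {"rx":0,"ry":0,"rz":0,"tx":0,"ty":0,"tz":0,"gripper":1},
    {"rx":0,"ry":0,"rz":0,"tx":0,"ty":0,"tz":0,"gripper":1},
    {"rx":0,"ry":0,"rz":0,"tx":0,"ty":0,"tz":0,"gripper":1},
    {"rx":0,"ry":0,"rz":0,"tx":0,"ty":0,"tz":0,"gripper":1}
  ]
}}

```text
time: 13.07
eef_pos: [0.4897, 0.3098, 0.0036]
orientation: [[-0.465, 0.885, 0.0], [0.885, 0.465, 0.0], [0.0, 0.0, -1.0]]
contact_force: [-0.3, -0.8, 2.5]
width: 0.0187
```

```bash
python3 -c "
from h import *
st()"
```

```text
t 13.07 loc [-86.1 280.5   3.6] world [489.7 309.8   3.6] ang 117.69 F [-0.3 -0.8  2.5] w 18.7 q [ 32.3  18.4 -17.6  54.    0.    4.6] tilt [0.0002 0.0002]
```

{"fn": "servo_tool", "kwargs": {
  "commands": [
    {"rx":0,"ry":0,"rz":0,"tx":0,"ty":0,"tz":-10,"gripper":1},
    {"rx":0,"ry":0,"rz":0,"tx":0,"ty":0,"tz":-20,"gripper":1},
    {"rx":0,"ry":0,"rz":0,"tx":0,"ty":0,"tz":-30,"gripper":1},
    {"rx":0,"ry":0,"rz":0,"tx":0,"ty":0,"tz":-30,"gripper":1},
    {"rx":0,"ry":0,"rz":0,"tx":0,"ty":0,"tz":-30,"gripper":1},
    {"rx":0,"ry":0,"rz":0,"tx":0,"ty":0,"tz":-30,"gripper":1},
    {"rx":0,"ry":0,"rz":0,"tx":0,"ty":0,"tz":-20,"gripper":1},
    {"rx":0,"ry":0,"rz":0,"tx":0,"ty":0,"tz":0,"gripper":1}
  ]
}}

```text
time: 13.73
eef_pos: [0.4913, 0.3107, 0.1786]
orientation: [[-0.465, 0.886, 0.006], [0.886, 0.465, 0.004], [0.0, 0.007, -1.0]]
contact_force: [0.1, 0.3, -2.0]
width: 0.0182
```

```bash
python3 -c "
from h import *
st()
p,d=bot.read_camera('scene');cv2.imwrite('pics/s8.png',cv2.resize(p[120:270,330:530,::-1],None,fx=4,fy=4)[:600,:800])
to(*( (O+LX*0.003+LY*0.087)*1000 ),170,79.69)
"
```

```text
t 13.73 loc [-84.7 281.7 178.6] world [491.3 310.7 178.6] ang 117.68 F [ 0.1  0.3 -2. ] w 18.2 q [32.3 13.2 -1.6 74.7 -0.   4.6] tilt [0.0062 0.0038]
tool shift [-207.4  -50.     5.5] rz 0.663
```

View pics/s8.png

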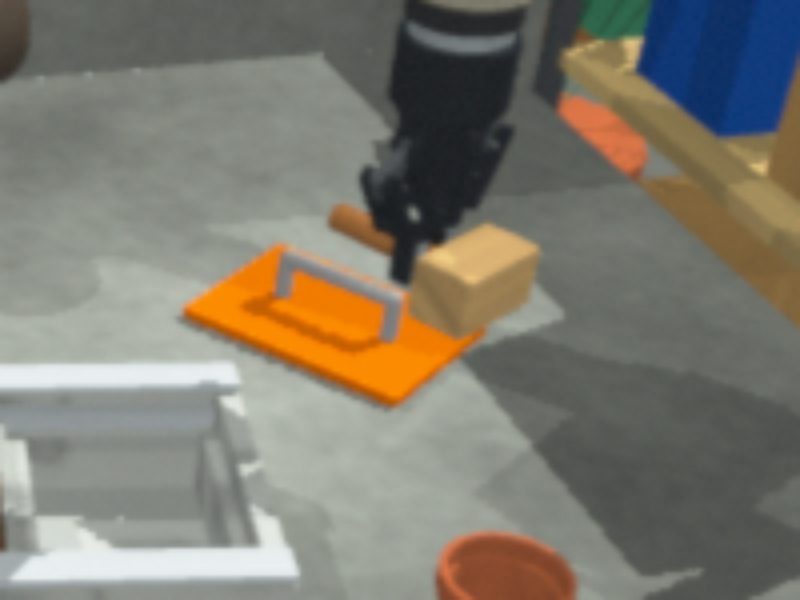

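The mallet is held level. Rotate it to lie across the locker, then carry it over.

{"fn": "servo_tool", "kwargs": {
  "commands": [
    {"rx":0,"ry":0,"rz":0.11,"tx":0,"ty":0,"tz":0,"gripper":1},
    {"rx":0,"ry":0,"rz":0.11,"tx":0,"ty":0,"tz":0,"gripper":1},
    {"rx":0,"ry":0,"rz":0.11,"tx":0,"ty":0,"tz":0,"gripper":1},
    {"rx":0,"ry":0,"rz":0.11,"tx":0,"ty":0,"tz":0,"gripper":1},
    {"rx":0,"ry":0,"rz":0.11,"tx":0,"ty":0,"tz":0,"gripper":1},
    {"rx":0,"ry":0,"rz":0.113,"tx":0,"ty":0,"tz":0,"gripper":1},
    {"rx":0,"ry":0,"rz":0,"tx":-10,"ty":5,"tz":0,"gripper":1},
    {"rx":0,"ry":0,"rz":0,"tx":-20,"ty":10,"tz":0,"gripper":1}
  ]
}}

```text
time: 14.45
eef_pos: [0.4981, 0.2779, 0.1712]
orientation: [[0.173, 0.985, -0.003], [0.985, -0.173, -0.001], [-0.001, -0.003, -1.0]]
contact_force: [0.3, -0.1, -2.5]
width: 0.0183
```

{"fn": "servo_tool", "kwargs": {
  "commands": [
    {"rx":0,"ry":0,"rz":0,"tx":-25,"ty":12,"tz":0,"gripper":1},
    {"rx":0,"ry":0,"rz":0,"tx":-25,"ty":12,"tz":0,"gripper":1},
    {"rx":0,"ry":0,"rz":0,"tx":-25,"ty":12,"tz":0,"gripper":1},
    {"rx":0,"ry":0,"rz":0,"tx":-25,"ty":12,"tz":0,"gripper":1},
    {"rx":0,"ry":0,"rz":0,"tx":-25,"ty":12,"tz":0,"gripper":1},
    {"rx":0,"ry":0,"rz":0,"tx":-20,"ty":8,"tz":0,"gripper":1},
    {"rx":0,"ry":0,"rz":0,"tx":-15,"ty":3,"tz":0,"gripper":1},
    {"rx":0,"ry":0,"rz":0,"tx":-5,"ty":2,"tz":0,"gripper":1}
  ]
}}

```text
time: 15.12
eef_pos: [0.5407, 0.0991, 0.1719]
orientation: [[0.179, 0.984, -0.002], [0.984, -0.179, -0.001], [-0.002, -0.002, -1.0]]
contact_force: [0.6, -0.3, -2.8]
width: 0.0184
```

{"fn": "servo_tool", "kwargs": {
  "commands": [
    {"rx":0,"ry":0,"rz":0,"tx":0,"ty":0,"tz":0,"gripper":1},
    {"rx":0,"ry":0,"rz":0,"tx":0,"ty":0,"tz":0,"gripper":1}
  ]
}}

```text
time: 15.28
eef_pos: [0.541, 0.102, 0.1726]
orientation: [[0.178, 0.984, -0.001], [0.984, -0.178, 0.0], [-0.0, -0.001, -1.0]]
contact_force: [0.6, -0.2, -2.2]
width: 0.0182
```

```bash
python3 -c "
from h import *
st()
to(*( (O+LX*0.003+LY*0.087)*1000 ),170,79.69)
p,d=bot.read_camera('scene');cv2.imwrite('pics/s9.png',cv2.resize(p[140:300,220:420,::-1],None,fx=4,fy=4)[:600,:800])
p,d=bot.read_camera('top');cv2.imwrite('pics/t9.png',cv2.resize(p[160:330,180:410,::-1],None,fx=3,fy=3)[:600,:800])
"
```

```text
t 15.28 loc [  1.6  85.3 172.6] world [541.  102.  172.6] ang 79.74 F [ 0.6 -0.2 -2.2] w 18.2 q [10.7 10.4 -5.9 73.8  0.  20.9] tilt [-0.0012  0.0002]
tool shift [1.7 1.5 2.6] rz 0.001
```

View pics/s9.png

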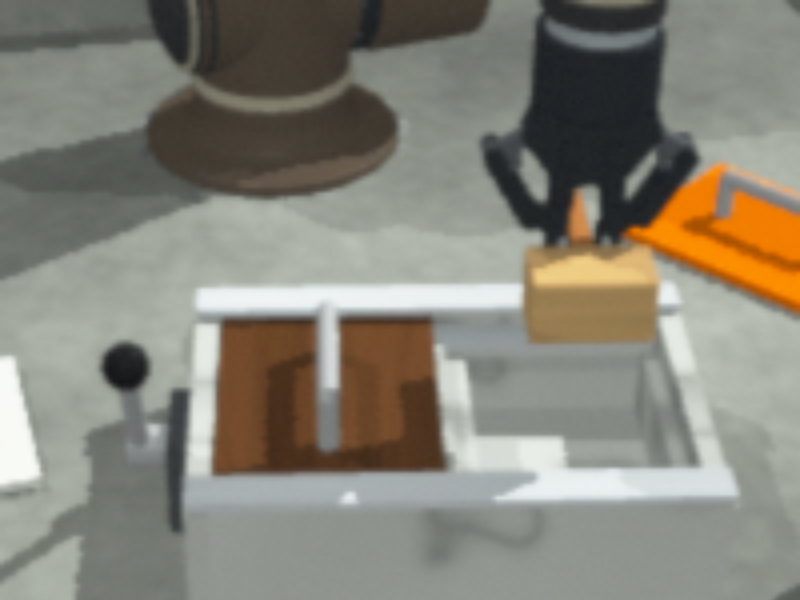

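View pics/t9.png

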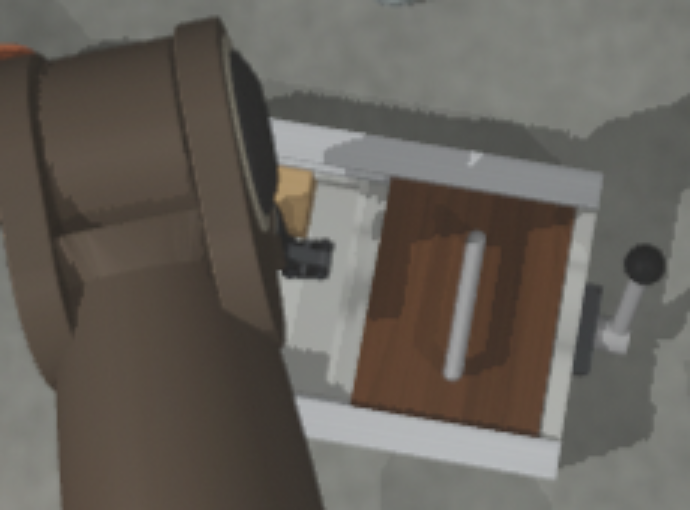

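The head points to locker +x over the compartment, and the hatch is open. Lowering it.

{"fn": "servo_tool", "kwargs": {
  "commands": [
    {"rx":0,"ry":0,"rz":0,"tx":1.5,"ty":1.5,"tz":15,"gripper":1},
    {"rx":0,"ry":0,"rz":0,"tx":0,"ty":0,"tz":25,"gripper":1},
    {"rx":0,"ry":0,"rz":0,"tx":0,"ty":0,"tz":25,"gripper":1},
    {"rx":0,"ry":0,"rz":0,"tx":0,"ty":0,"tz":20,"gripper":1},
    {"rx":0,"ry":0,"rz":0,"tx":0,"ty":0,"tz":10,"gripper":1},
    {"rx":0,"ry":0,"rz":0,"tx":0,"ty":0,"tz":0,"gripper":1}
  ]
}}

```text
time: 15.88
eef_pos: [0.5413, 0.1039, 0.0757]
orientation: [[0.177, 0.984, -0.005], [0.984, -0.177, -0.001], [-0.002, -0.004, -1.0]]
contact_force: [-0.4, -0.1, -2.9]
width: 0.0183
```

```bash
python3 -c "
from h import *
st()
to(*( (O+LX*0.003+LY*0.087)*1000 ),14,79.69)
p,d=bot.read_camera('scene');cv2.imwrite('pics/s10.png',cv2.resize(p[140:300,220:420,::-1],None,fx=4,fy=4)[:600,:800])
"
```

```text
t 15.88 loc [ 1.5 87.2 75.7] world [541.3 103.9  75.7] ang 79.8 F [-0.4 -0.1 -2.9] w 18.3 q [ 10.9  12.8 -15.3  62.2   0.   21.1] tilt [-0.0046 -0.0007]
tool shift [-0.1  1.8 61.7] rz 0.002
```

View pics/s10.png

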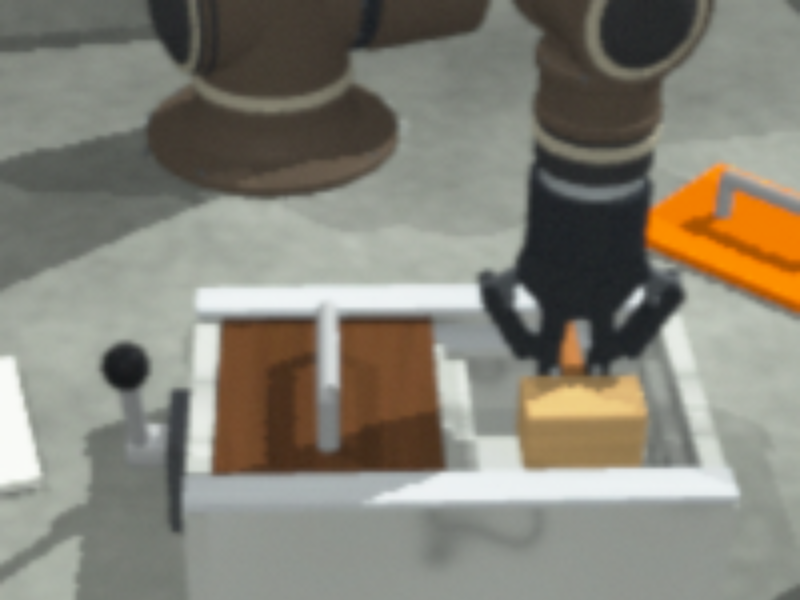

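{"fn": "servo_tool", "kwargs": {
  "commands": [
    {"rx":0,"ry":0,"rz":0,"tx":0,"ty":1.5,"tz":12,"gripper":1},
    {"rx":0,"ry":0,"rz":0,"tx":0,"ty":0,"tz":15,"gripper":1},
    {"rx":0,"ry":0,"rz":0,"tx":0,"ty":0,"tz":15,"gripper":1},
    {"rx":0,"ry":0,"rz":0,"tx":0,"ty":0,"tz":10,"gripper":1},
    {"rx":0,"ry":0,"rz":0,"tx":0,"ty":0,"tz":4,"gripper":1},
    {"rx":0,"ry":0,"rz":0,"tx":0,"ty":0,"tz":0,"gripper":1},
    {"rx":0,"ry":0,"rz":0,"tx":0,"ty":0,"tz":0,"gripper":1}
  ]
}}

```text
time: 16.52
eef_pos: [0.5451, 0.1032, 0.0229]
orientation: [[0.179, 0.984, 0.001], [0.984, -0.179, 0.0], [0.0, 0.001, -1.0]]
contact_force: [-0.1, -0.2, -1.4]
width: 0.0181
```

```bash
python3 -c "
from h import *
st()
"
```

```text
t 16.52 loc [ 5.3 87.1 22.9] world [545.1 103.2  22.9] ang 79.7 F [-0.1 -0.2 -1.4] w 18.1 q [ 10.7  15.  -19.5  55.4  -0.   21. ] tilt [0.0008 0.0001]
```

{"fn": "servo_tool", "kwargs": {
  "commands": [
    {"rx":0,"ry":0,"rz":0,"tx":0,"ty":-1,"tz":4,"gripper":1},
    {"rx":0,"ry":0,"rz":0,"tx":0,"ty":0,"tz":3,"gripper":1},
    {"rx":0,"ry":0,"rz":0,"tx":0,"ty":0,"tz":2,"gripper":1},
    {"rx":0,"ry":0,"rz":0,"tx":0,"ty":0,"tz":1,"gripper":1},
    {"rx":0,"ry":0,"rz":0,"tx":0,"ty":0,"tz":0,"gripper":1},
    {"rx":0,"ry":0,"rz":0,"tx":0,"ty":0,"tz":0,"gripper":1}
  ]
}}

```text
time: 17.02
eef_pos: [0.5437, 0.1032, 0.0123]
orientation: [[0.179, 0.984, -0.0], [0.984, -0.179, -0.0], [-0.0, -0.0, -1.0]]
contact_force: [0.5, 0.1, -1.8]
width: 0.0185
```

```bash
python3 -c "
from h import *
st()
"
```

```text
t 17.02 loc [ 3.9 86.9 12.3] world [543.7 103.2  12.3] ang 79.69 F [ 0.5  0.1 -1.8] w 18.5 q [ 10.8  15.4 -20.5  54.1  -0.   21.1] tilt [-0. -0.]
```

{"fn": "servo_tool", "kwargs": {
  "commands": [
    {"rx":0,"ry":0,"rz":0,"tx":0,"ty":0,"tz":1,"gripper":1},
    {"rx":0,"ry":0,"rz":0,"tx":0,"ty":0,"tz":0,"gripper":1},
    {"rx":0,"ry":0,"rz":0,"tx":0,"ty":0,"tz":0,"gripper":1}
  ]
}}

```text
time: 17.27
eef_pos: [0.5438, 0.1033, 0.0116]
orientation: [[0.179, 0.984, 0.001], [0.984, -0.179, 0.0], [0.0, 0.0, -1.0]]
contact_force: [0.3, -0.4, 0.7]
width: 0.0182
```

{"fn": "servo_tool", "kwargs": {
  "commands": [
    {"rx":0,"ry":0,"rz":0,"tx":0,"ty":0,"tz":1,"gripper":1},
    {"rx":0,"ry":0,"rz":0,"tx":0,"ty":0,"tz":0,"gripper":1},
    {"rx":0,"ry":0,"rz":0,"tx":0,"ty":0,"tz":0,"gripper":1}
  ]
}}

```text
time: 17.52
eef_pos: [0.5437, 0.1033, 0.0115]
orientation: [[0.179, 0.984, 0.001], [0.984, -0.179, 0.0], [0.0, 0.001, -1.0]]
contact_force: [-4.6, -0.7, 8.2]
width: 0.0179
```

Contact with the floor. Release with a partial opening, wait, then rise.

{"fn": "servo_tool", "kwargs": {
  "commands": [
    {"rx":0,"ry":0,"rz":0,"tx":0,"ty":0,"tz":-0.5,"gripper":0.2},
    {"rx":0,"ry":0,"rz":0,"tx":0,"ty":0,"tz":0,"gripper":0.0},
    {"rx":0,"ry":0,"rz":0,"tx":0,"ty":0,"tz":0,"gripper":0.0},
    {"rx":0,"ry":0,"rz":0,"tx":0,"ty":0,"tz":0,"gripper":0.0},
    {"rx":0,"ry":0,"rz":0,"tx":0,"ty":0,"tz":0,"gripper":0.0},
    {"rx":0,"ry":0,"rz":0,"tx":0,"ty":0,"tz":0,"gripper":0.0},
    {"rx":0,"ry":0,"rz":0,"tx":0,"ty":0,"tz":0,"gripper":0.0},
    {"rx":0,"ry":0,"rz":0,"tx":0,"ty":0,"tz":0,"gripper":0.0}
  ]
}}

```text
time: 18.18
eef_pos: [0.5436, 0.1033, 0.0107]
orientation: [[0.179, 0.984, -0.0], [0.984, -0.179, -0.0], [-0.0, -0.0, -1.0]]
contact_force: [0.4, -0.8, 0.3]
width: 0.043
```

{"fn": "servo_tool", "kwargs": {
  "commands": [
    {"rx":0,"ry":0,"rz":0,"tx":0,"ty":0,"tz":-10,"gripper":0.0},
    {"rx":0,"ry":0,"rz":0,"tx":0,"ty":0,"tz":-25,"gripper":0.0},
    {"rx":0,"ry":0,"rz":0,"tx":0,"ty":0,"tz":-40,"gripper":0.0},
    {"rx":0,"ry":0,"rz":0,"tx":0,"ty":0,"tz":-40,"gripper":0.0},
    {"rx":0,"ry":0,"rz":0,"tx":0,"ty":0,"tz":-40,"gripper":1},
    {"rx":0,"ry":0,"rz":0,"tx":0,"ty":0,"tz":-35,"gripper":1}
  ]
}}

```text
time: 18.68
eef_pos: [0.5435, 0.1033, 0.2045]
orientation: [[0.179, 0.984, 0.002], [0.984, -0.179, 0.0], [0.001, 0.002, -1.0]]
contact_force: [0.9, 0.9, -0.2]
width: 0.0194
```

```bash
python3 -c "
from h import *
st()
p,d=bot.read_camera('scene');cv2.imwrite('pics/s11.png',cv2.resize(p[140:300,220:420,::-1],None,fx=4,fy=4)[:600,:800])
"
```

```text
t 18.68 loc [  3.8  86.9 204.5] world [543.5 103.3 204.5] ang 79.7 F [ 0.9  0.9 -0.2] w 19.4 q [10.8 10.2 -2.1 77.6  0.  21.1] tilt [0.0021 0.0004]
```

View pics/s11.png

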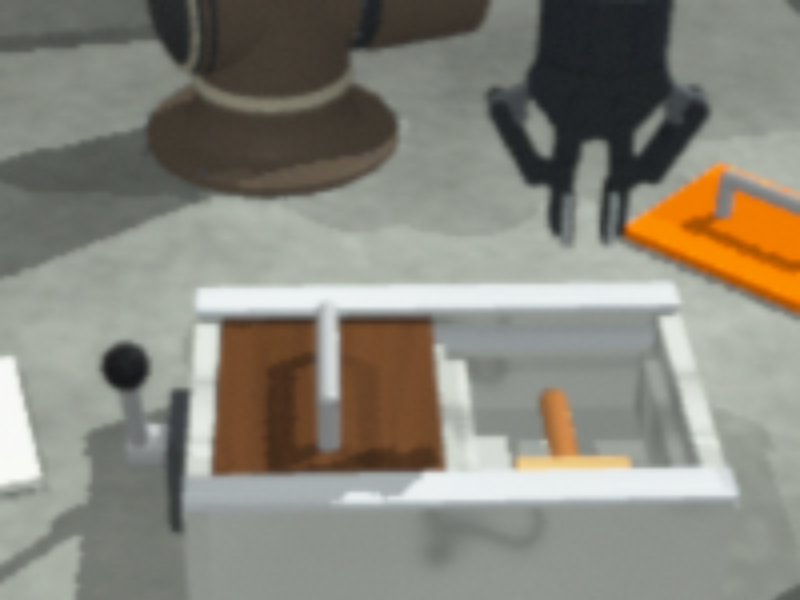

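The mallet lies flat inside, with its handle at (560,420) and its head at (575,463). The gripper now goes to straddle the hatch's bar.

{"fn": "servo_tool", "kwargs": {
  "commands": [
    {"rx":0,"ry":0,"rz":0,"tx":-25,"ty":-2,"tz":0,"gripper":0.0},
    {"rx":0,"ry":0,"rz":0,"tx":-35,"ty":-2,"tz":0,"gripper":0.0},
    {"rx":0,"ry":0,"rz":0,"tx":-35,"ty":0,"tz":0,"gripper":0.0},
    {"rx":0,"ry":0,"rz":0,"tx":-35,"ty":0,"tz":0,"gripper":0.0},
    {"rx":0,"ry":0,"rz":0,"tx":-29,"ty":0,"tz":0,"gripper":0.0},
    {"rx":0,"ry":0,"rz":0,"tx":0,"ty":0,"tz":0,"gripper":0.0},
    {"rx":0,"ry":0,"rz":0,"tx":0,"ty":0,"tz":0,"gripper":0.0}
  ]
}}

```text
time: 19.32
eef_pos: [0.511, -0.0538, 0.2016]
orientation: [[0.182, 0.983, 0.001], [0.983, -0.182, 0.0], [0.0, 0.001, -1.0]]
contact_force: [0.7, -0.9, -0.1]
width: 0.0427
```

```bash
python3 -c "
from h import *
st()
p,d=bot.read_camera('scene');cv2.imwrite('pics/s12.png',cv2.resize(p[140:300,220:420,::-1],None,fx=4,fy=4)[:600,:800])
to(*( (O+LX*0.000-LY*0.072)*1000 ),100,79.69)
"
```

```text
t 19.32 loc [-2.000e-01 -7.340e+01  2.016e+02] world [511.  -53.8 201.6] ang 79.52 F [ 0.7 -0.9 -0.1] w 42.7 q [-6.   6.  -7.3 76.6  0.   4.5] tilt [0.0009 0.0001]
tool shift [  0.4  -0.  101.4] rz -0.001
```

View pics/s12.png

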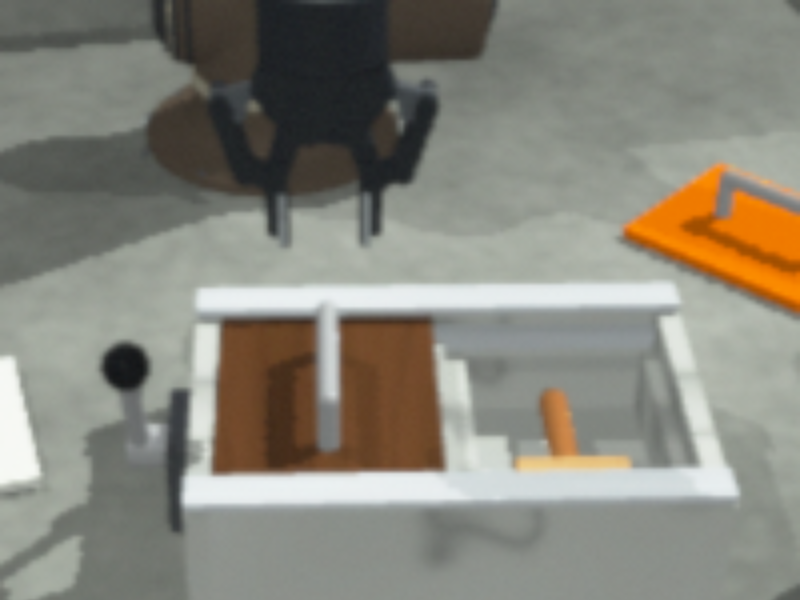

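The gripper is centred over the bar, which is at (328,370). Descending, then pushing closed.

{"fn": "servo_tool", "kwargs": {
  "commands": [
    {"rx":0,"ry":0,"rz":0,"tx":0,"ty":0,"tz":25,"gripper":0.0},
    {"rx":0,"ry":0,"rz":0,"tx":0,"ty":0,"tz":30,"gripper":0.0},
    {"rx":0,"ry":0,"rz":0,"tx":0,"ty":0,"tz":30,"gripper":0.0},
    {"rx":0,"ry":0,"rz":0,"tx":0,"ty":0,"tz":15,"gripper":0.0},
    {"rx":0,"ry":0,"rz":0,"tx":0,"ty":0,"tz":0,"gripper":0.0},
    {"rx":0,"ry":0,"rz":0,"tx":0,"ty":0,"tz":0,"gripper":0.0}
  ]
}}

```text
time: 19.87
eef_pos: [0.5109, -0.0514, 0.1006]
orientation: [[0.177, 0.984, -0.002], [0.984, -0.177, 0.0], [0.0, -0.002, -1.0]]
contact_force: [-0.1, -0.3, 0.0]
width: 0.0429
```

{"fn": "servo_tool", "kwargs": {
  "commands": [
    {"rx":0,"ry":0,"rz":0,"tx":10,"ty":0,"tz":0,"gripper":0.0},
    {"rx":0,"ry":0,"rz":0,"tx":15,"ty":0,"tz":0,"gripper":0.0},
    {"rx":0,"ry":0,"rz":0,"tx":20,"ty":0,"tz":0,"gripper":0.0},
    {"rx":0,"ry":0,"rz":0,"tx":20,"ty":0,"tz":0,"gripper":0.0},
    {"rx":0,"ry":0,"rz":0,"tx":20,"ty":0,"tz":0,"gripper":0.0},
    {"rx":0,"ry":0,"rz":0,"tx":20,"ty":0,"tz":0,"gripper":0.0},
    {"rx":0,"ry":0,"rz":0,"tx":20,"ty":0,"tz":0,"gripper":0.0},
    {"rx":0,"ry":0,"rz":0,"tx":15,"ty":0,"tz":0,"gripper":0.0}
  ]
}}

```text
time: 20.53
eef_pos: [0.5375, 0.0873, 0.1028]
orientation: [[0.178, 0.984, 0.003], [0.984, -0.178, -0.0], [0.0, 0.003, -1.0]]
contact_force: [-0.0, -4.1, -1.1]
width: 0.0429
```

{"fn": "servo_tool", "kwargs": {
  "commands": [
    {"rx":0,"ry":0,"rz":0,"tx":10,"ty":0,"tz":0,"gripper":0.0},
    {"rx":0,"ry":0,"rz":0,"tx":10,"ty":0,"tz":0,"gripper":0.0},
    {"rx":0,"ry":0,"rz":0,"tx":5,"ty":0,"tz":0,"gripper":0.0},
    {"rx":0,"ry":0,"rz":0,"tx":0,"ty":0,"tz":0,"gripper":0.0}
  ]
}}

```text
time: 20.87
eef_pos: [0.5417, 0.111, 0.1021]
orientation: [[0.178, 0.984, 0.002], [0.984, -0.178, 0.0], [0.001, 0.002, -1.0]]
contact_force: [1.0, -0.4, -0.4]
width: 0.0426
```

```bash
python3 -c "
from h import *
st()
"
```

```text
t 20.87 loc [  0.6  94.2 102.1] world [541.7 111.  102.1] ang 79.76 F [ 1.  -0.4 -0.4] w 42.6 q [ 11.6  11.8 -13.1  65.   -0.   21.8] tilt [0.0022 0.0004]
```

{"fn": "servo_tool", "kwargs": {
  "commands": [
    {"rx":0,"ry":0,"rz":0,"tx":4,"ty":0,"tz":0,"gripper":0.0},
    {"rx":0,"ry":0,"rz":0,"tx":3,"ty":0,"tz":0,"gripper":0.0},
    {"rx":0,"ry":0,"rz":0,"tx":2,"ty":0,"tz":0,"gripper":0.0},
    {"rx":0,"ry":0,"rz":0,"tx":0,"ty":0,"tz":0,"gripper":0.0},
    {"rx":0,"ry":0,"rz":0,"tx":0,"ty":0,"tz":0,"gripper":0.0}
  ]
}}

```text
time: 21.28
eef_pos: [0.5427, 0.1176, 0.1018]
orientation: [[0.18, 0.984, 0.001], [0.984, -0.18, -0.002], [-0.002, 0.002, -1.0]]
contact_force: [-2.0, -5.7, 4.9]
width: 0.0427
```

```bash
python3 -c "
from h import *
st()
p,d=bot.read_camera('scene');cv2.imwrite('pics/s13.png',cv2.resize(p[140:300,220:420,::-1],None,fx=4,fy=4)[:600,:800])
"
```

```text
t 21.28 loc [  0.4 100.9 101.8] world [542.7 117.6 101.8] ang 79.63 F [-2.  -5.7  4.9] w 42.7 q [ 12.3  12.2 -12.7  65.1  -0.1  22.7] tilt [ 0.0012 -0.0019]
```

View pics/s13.png

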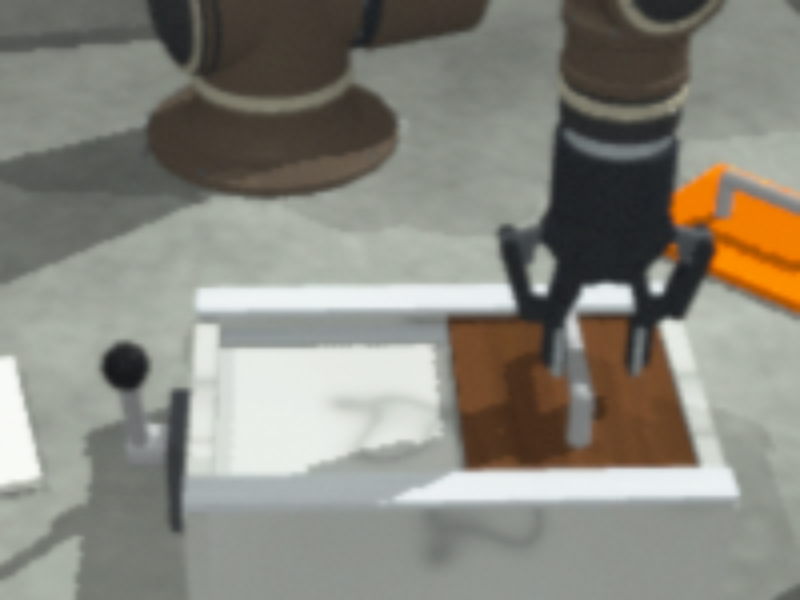

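The hatch is closed against its stop, with the force rising at hatch y ≈ 86.6. Retreat, then go to the +x side of the knob.

{"fn": "servo_tool", "kwargs": {
  "commands": [
    {"rx":0,"ry":0,"rz":0,"tx":-14,"ty":0,"tz":0,"gripper":0.0},
    {"rx":0,"ry":0,"rz":0,"tx":0,"ty":0,"tz":-20,"gripper":0.0},
    {"rx":0,"ry":0,"rz":0,"tx":0,"ty":0,"tz":-40,"gripper":0.0},
    {"rx":0,"ry":0,"rz":0,"tx":0,"ty":0,"tz":-40,"gripper":1},
    {"rx":0,"ry":0,"rz":0,"tx":-35,"ty":12,"tz":0,"gripper":1},
    {"rx":0,"ry":0,"rz":0,"tx":-35,"ty":12,"tz":0,"gripper":1},
    {"rx":0,"ry":0,"rz":0,"tx":-35,"ty":12,"tz":0,"gripper":1},
    {"rx":0,"ry":0,"rz":0,"tx":-35,"ty":12,"tz":0,"gripper":1}
  ]
}}

```text
time: 22.0
eef_pos: [0.562, -0.043, 0.2013]
orientation: [[0.178, 0.984, 0.001], [0.984, -0.178, 0.001], [0.001, 0.001, -1.0]]
contact_force: [1.0, 1.0, -0.5]
width: -0.0
```

{"fn": "servo_tool", "kwargs": {
  "commands": [
    {"rx":0,"ry":0,"rz":0,"tx":-35,"ty":12,"tz":0,"gripper":1},
    {"rx":0,"ry":0,"rz":0,"tx":-35,"ty":12,"tz":0,"gripper":1},
    {"rx":0,"ry":0,"rz":0,"tx":-35,"ty":12,"tz":0,"gripper":1},
    {"rx":0,"ry":0,"rz":0,"tx":-37,"ty":10,"tz":0,"gripper":1},
    {"rx":0,"ry":0,"rz":0,"tx":0,"ty":0,"tz":0,"gripper":1},
    {"rx":0,"ry":0,"rz":0,"tx":0,"ty":0,"tz":0,"gripper":1}
  ]
}}

```text
time: 22.5
eef_pos: [0.5814, -0.1915, 0.2003]
orientation: [[0.183, 0.983, -0.0], [0.983, -0.183, 0.001], [0.001, -0.001, -1.0]]
contact_force: [0.0, 0.6, -0.5]
width: 0.0
```

```bash
python3 -c "
from h import *
st()
p,d=bot.read_camera('scene');cv2.imwrite('pics/s14.png',cv2.resize(p[140:300,220:420,::-1],None,fx=4,fy=4)[:600,:800])
to(*( (O+LX*0.095-LY*0.195)*1000 ),130,79.69)
"
```

```text
t 22.5 loc [  93.8 -196.3  200.3] world [ 581.4 -191.5  200.3] ang 79.46 F [ 0.   0.6 -0.5] w 0.0 q [-18.3  16.9   5.9  79.    0.1  -7.7] tilt [-0.0003  0.0013]
tool shift [-0.2  1.5 70.5] rz -0.002
```

View pics/s14.png

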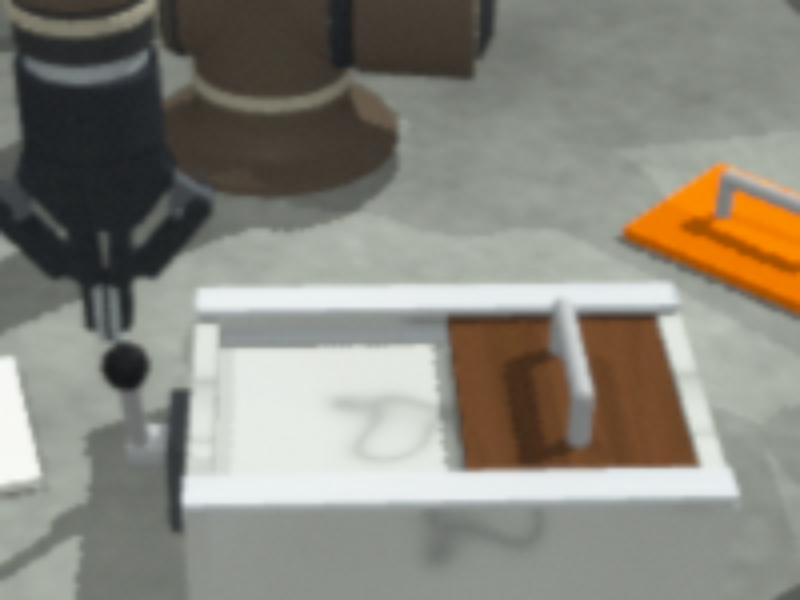

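{"fn": "servo_tool", "kwargs": {
  "commands": [
    {"rx":0,"ry":0,"rz":0,"tx":0,"ty":0,"tz":30,"gripper":1},
    {"rx":0,"ry":0,"rz":0,"tx":0,"ty":0,"tz":30,"gripper":1},
    {"rx":0,"ry":0,"rz":0,"tx":0,"ty":0,"tz":10,"gripper":1},
    {"rx":0,"ry":0,"rz":0,"tx":0,"ty":0,"tz":0,"gripper":1},
    {"rx":0,"ry":0,"rz":0,"tx":0,"ty":-10,"tz":0,"gripper":1},
    {"rx":0,"ry":0,"rz":0,"tx":0,"ty":-10,"tz":0,"gripper":1},
    {"rx":0,"ry":0,"rz":0,"tx":0,"ty":0,"tz":0,"gripper":1}
  ]
}}

```text
time: 23.13
eef_pos: [0.5613, -0.1852, 0.133]
orientation: [[0.178, 0.984, 0.002], [0.984, -0.178, -0.001], [-0.0, 0.002, -1.0]]
contact_force: [0.6, -0.5, 0.5]
width: -0.0001
```

```bash
python3 -c "
from h import *
st()
"
```

```text
t 23.13 loc [  72.9 -193.7  133. ] world [ 561.3 -185.2  133. ] ang 79.72 F [ 0.6 -0.5  0.5] w -0.1 q [-18.3  15.1  -4.9  69.9   0.   -8. ] tilt [ 0.0019 -0.0005]
```

{"fn": "servo_tool", "kwargs": {
  "commands": [
    {"rx":0,"ry":0,"rz":0,"tx":-1,"ty":-10,"tz":0,"gripper":1},
    {"rx":0,"ry":0,"rz":0,"tx":0,"ty":-12,"tz":0,"gripper":1},
    {"rx":0,"ry":0,"rz":0,"tx":0,"ty":-12,"tz":0,"gripper":1},
    {"rx":0,"ry":0,"rz":0,"tx":0,"ty":-12,"tz":0,"gripper":1},
    {"rx":0,"ry":0,"rz":0,"tx":0,"ty":-12,"tz":0,"gripper":1},
    {"rx":0,"ry":0,"rz":0,"tx":0,"ty":-12,"tz":0,"gripper":1},
    {"rx":0,"ry":0,"rz":0,"tx":0,"ty":-10,"tz":0,"gripper":1},
    {"rx":0,"ry":0,"rz":0,"tx":0,"ty":0,"tz":0,"gripper":1}
  ]
}}

```text
time: 23.8
eef_pos: [0.4816, -0.1722, 0.1317]
orientation: [[0.179, 0.984, 0.0], [0.984, -0.179, -0.0], [-0.0, 0.0, -1.0]]
contact_force: [-0.5, -0.7, -0.4]
width: -0.0002
```

{"fn": "servo_tool", "kwargs": {
  "commands": [
    {"rx":0,"ry":0,"rz":0,"tx":0,"ty":-6,"tz":0,"gripper":1},
    {"rx":0,"ry":0,"rz":0,"tx":0,"ty":-4,"tz":0,"gripper":1},
    {"rx":0,"ry":0,"rz":0,"tx":0,"ty":-3,"tz":0,"gripper":1},
    {"rx":0,"ry":0,"rz":0,"tx":0,"ty":0,"tz":0,"gripper":1},
    {"rx":0,"ry":0,"rz":0,"tx":0,"ty":0,"tz":0,"gripper":1}
  ]
}}

```text
time: 24.22
eef_pos: [0.4705, -0.17, 0.1307]
orientation: [[0.179, 0.984, -0.0], [0.984, -0.179, 0.0], [0.0, -0.0, -1.0]]
contact_force: [-0.2, 0.4, 0.8]
width: 0.0002
```

```bash
python3 -c "
from h import *
st()
p,d=bot.read_camera('scene');cv2.imwrite('pics/s15.png',cv2.resize(p[140:300,220:420,::-1],None,fx=4,fy=4)[:600,:800])
"
```

```text
t 24.22 loc [ -19.2 -195.   130.7] world [ 470.5 -170.   130.7] ang 79.7 F [-0.2  0.4  0.8] w 0.2 q [-19.9   5.7 -16.7  67.7  -0.   -9.6] tilt [-0.0004  0.0001]
```

View pics/s15.png

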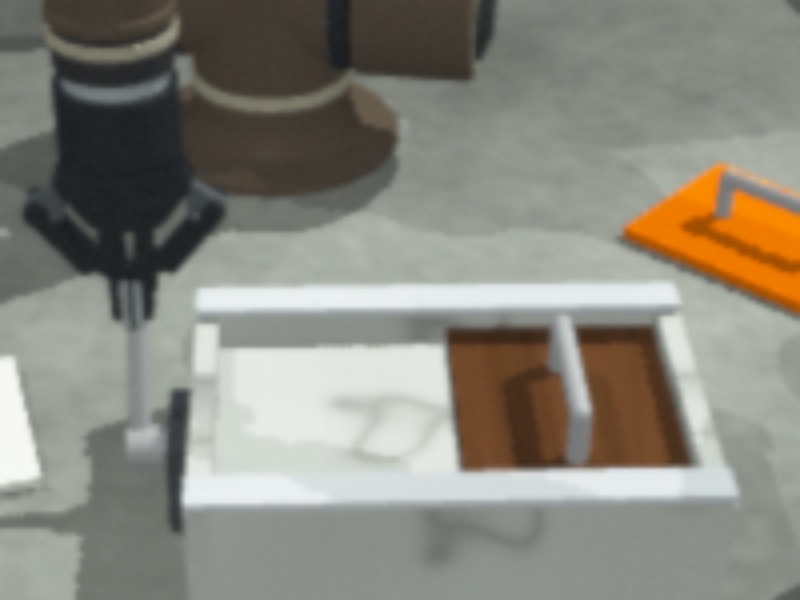

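The hatch has sunk. Pushing the last few mm to the stop.

{"fn": "servo_tool", "kwargs": {
  "commands": [
    {"rx":0,"ry":0,"rz":0,"tx":0,"ty":-3,"tz":0,"gripper":1},
    {"rx":0,"ry":0,"rz":0,"tx":0,"ty":-2,"tz":0,"gripper":1},
    {"rx":0,"ry":0,"rz":0,"tx":0,"ty":-1,"tz":0,"gripper":1},
    {"rx":0,"ry":0,"rz":0,"tx":0,"ty":0,"tz":0,"gripper":1}
  ]
}}

```text
time: 24.6
eef_pos: [0.4667, -0.1694, 0.1308]
orientation: [[0.179, 0.984, 0.004], [0.984, -0.179, -0.0], [0.0, 0.004, -1.0]]
contact_force: [9.2, -2.0, -6.7]
width: -0.0002
```

```bash
python3 -c "
from h import *
st()
"
```

```text
t 24.6 loc [ -23.1 -195.1  130.8] world [ 466.7 -169.4  130.8] ang 79.71 F [ 9.2 -2.  -6.7] w -0.2 q [-20.    5.1 -17.3  67.4   0.1  -9.7] tilt [ 0.0039 -0.0004]
```

At the stop with 9 N. Back off, rise and verify.

{"fn": "servo_tool", "kwargs": {
  "commands": [
    {"rx":0,"ry":0,"rz":0,"tx":0,"ty":10,"tz":0,"gripper":1},
    {"rx":0,"ry":0,"rz":0,"tx":0,"ty":15,"tz":-10,"gripper":1},
    {"rx":0,"ry":0,"rz":0,"tx":0,"ty":0,"tz":-40,"gripper":1},
    {"rx":0,"ry":0,"rz":0,"tx":0,"ty":0,"tz":-40,"gripper":1},
    {"rx":0,"ry":0,"rz":0,"tx":-40,"ty":0,"tz":0,"gripper":1},
    {"rx":0,"ry":0,"rz":0,"tx":-40,"ty":0,"tz":0,"gripper":1},
    {"rx":0,"ry":0,"rz":0,"tx":-40,"ty":0,"tz":0,"gripper":1},
    {"rx":0,"ry":0,"rz":0,"tx":-40,"ty":0,"tz":0,"gripper":1}
  ]
}}

```text
time: 25.27
eef_pos: [0.4604, -0.3323, 0.2211]
orientation: [[0.178, 0.984, -0.0], [0.984, -0.178, -0.0], [-0.0, 0.0, -1.0]]
contact_force: [1.0, -0.6, 0.2]
width: -0.0001
```

{"fn": "servo_tool", "kwargs": {
  "commands": [
    {"rx":0,"ry":0,"rz":0,"tx":-20,"ty":0,"tz":0,"gripper":1},
    {"rx":0,"ry":0,"rz":0,"tx":0,"ty":0,"tz":0,"gripper":1},
    {"rx":0,"ry":0,"rz":0,"tx":0,"ty":0,"tz":0,"gripper":1},
    {"rx":0,"ry":0,"rz":0,"tx":0,"ty":0,"tz":0,"gripper":1}
  ]
}}

```text
time: 25.6
eef_pos: [0.4571, -0.3501, 0.2205]
orientation: [[0.179, 0.984, -0.001], [0.984, -0.179, 0.001], [0.001, -0.001, -1.0]]
contact_force: [1.2, 0.8, 1.2]
width: 0.0001
```

```bash
python3 -c "
from h import *
st()
p,d=bot.read_camera('scene');cv2.imwrite('pics/s16.png',cv2.resize(p[140:300,220:420,::-1],None,fx=4,fy=4)[:600,:800])
p,d=bot.read_camera('top');cv2.imwrite('pics/t16.png',p[:,:,::-1])
W=cloud('top',d);z=W[...,2];L=np.stack([(W[...,:2]-O)@LX,(W[...,:2]-O)@LY],-1)*1000
def r(n,m): print(n,m.sum(),np.round(np.nanmean(L[m],0),1),np.round([L[m].min(0),L[m].max(0)],1).tolist(),round(float(np.nanmedian(z[m]))*1000,1))
r('handle',(abs(L[...,0])<70)&(abs(L[...,1]-85)<40)&(z>.098)&(z<.13))
h=(abs(L[...,0])<80)&(abs(L[...,1]-85)<60)&(z>.06)&(z<.09)
r('hatch top',h); A=np.c_[L[h],np.ones(h.sum())]; print('slopes',np.linalg.lstsq(A,z[h]*1000,rcond=None)[0])
r('deck',(abs(L[...,0])<80)&(abs(L[...,1]+67)<60)&(z>.05)&(z<.09))
r('knob',(abs(L[...,0])<80)&(abs(L[...,1]+195)<25)&(z>.13)&(z<.165))
v,u=np.mgrid[0:480,0:640]
for n,bb in(('jar',(285,110,335,165)),('pot',(460,170,515,222)),('clay',(160,170,205,215))):
    m=(u>bb[0])&(u<bb[2])&(v>bb[1])&(v<bb[3])&(z>.05); print(n,np.round(cv2.minAreaRect((W[m][:,:2]*1000).astype(np.float32))[0],1))
"
```

```text
t 25.6 loc [-1.000e-01 -3.745e+02  2.205e+02] world [ 457.1 -350.1  220.5] ang 79.7 F [1.2 0.8 1.2] w 0.1 q [-37.5  12.8   3.1  80.4   0.  -27.2] tilt [-0.0007  0.0009]
handle 303 [-1.8 86. ] [[-57.3, 78.9], [53.9, 93.9]] 108.5
hatch top 3173 [-0.7 84.4] [[-80.0, 25.0], [80.0, 145.0]] 67.9
slopes [-2.04974892e-03  2.16530924e-03  6.77794899e+01]
deck 3508 [ -0.5 -67. ] [[-79.9, -127.0], [80.0, -7.0]] 67.8
knob 149 [ -48.5 -193.7] [[-62.5, -208.0], [-33.3, -181.2]] 153.6
jar [7.98e+02 6.00e-01]
pot [ 656.7 -408.8]
clay [680.6 303.1]
```

View pics/t16.png

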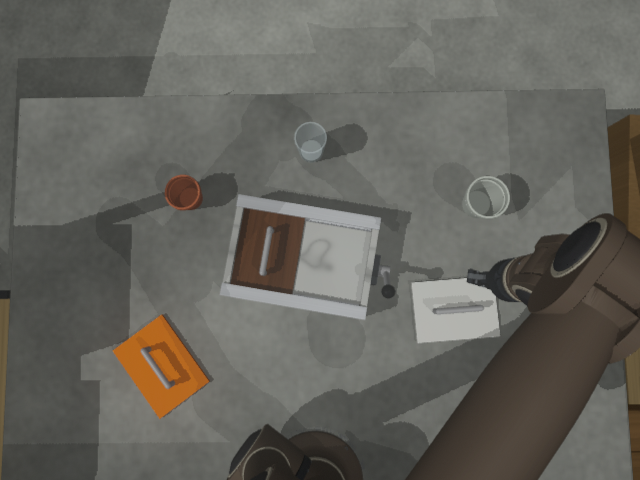

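View pics/s16.png

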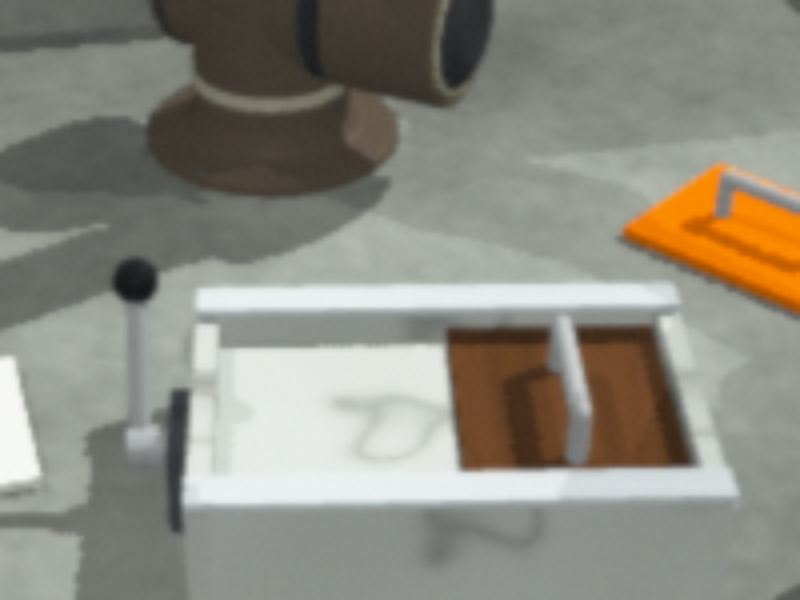

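The hatch is flush and level (top at 67.9 mm, deck at 67.8 mm) at y ≈ 86. The knob is back at x −48, the jar and pots have not moved, and the arm is clear of everything. Handing in.

```bash
python3 -c "
from cell import bot
print(bot.hand_in())"
```

```text
the job is handed in; nothing more can be done
None
```

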